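# Make up two sampling kits

## Task

Make up two sampling kits from the stock on the worktop (the jars in front of the monitor, with a coloured dot on the lid). The green tray gets the blue jar and the marker with the black cap; the orange tray gets the yellow jar, the grey jar and the marker with the red cap. Stand the jars upright on the floor of the tray's jar cells, one to a cell (either cell), lay each marker flat and lengthwise in the tray's pen bay, and leave the marker with the blue cap where it is.

Things in the scene. Friction and masses are not known exactly. Their poses are not given: they have to be found in the camera images.
- green_tray: Green kit tray, fixed, 136 (x) by 166 (y) mm. Origin: centre of underside, z up. Pen bay (black liner): deck 20 mm high, inside 44 (x) by 160 (y) mm, centre x -43 mm, y 0, lips to 26 mm high. Two jar cells (round black mats): floor 4 mm high, inside 66 (x) by 78 (y) mm, centres x +32, y +41 and -41 mm; walls, divider to 14 mm high. Strip between bay and cells 20 mm high. May be turned up to 13 deg.
- orange_tray: Orange kit tray, fixed, 136 (x) by 166 (y) mm. Origin: centre of underside, z up. Pen bay (black liner): deck 20 mm high, inside 44 (x) by 160 (y) mm, centre x -43 mm, y 0, lips to 26 mm high. Two jar cells (round black mats): floor 4 mm high, inside 66 (x) by 78 (y) mm, centres x +32, y +41 and -41 mm; walls, divider to 14 mm high. Strip between bay and cells 20 mm high. May be turned up to 13 deg.
- blue_jar: Sample jar standing upright: blue round body 46 mm in diameter, white screw lid with a dot of the same colour, 66 mm tall in all; grasp it round the body, from 0 to 52 mm above its underside (the lid above that gives no hold). Origin at the centre of its underside, z up. About 0.14 kg, mass varies.
- yellow_jar: Sample jar standing upright: yellow round body 46 mm in diameter, white screw lid with a dot of the same colour, 66 mm tall in all; grasp it round the body, from 0 to 52 mm above its underside (the lid above that gives no hold). Origin at the centre of its underside, z up. About 0.14 kg, mass varies.
- grey_jar: Sample jar standing upright: light grey round body 46 mm in diameter, white screw lid with a dot of the same colour, 66 mm tall in all; grasp it round the body, from 0 to 52 mm above its underside (the lid above that gives no hold). Origin at the centre of its underside, z up. About 0.14 kg, mass varies.
- black_marker: Marker pen with a white barrel and a black cap, lying on the surface: 131 mm long, 18 mm wide, 20 mm high, does not roll. Origin at the middle of its underside; its long axis is y, its z points up. Grasp it across the barrel near the middle. About 18 g.
- red_marker: Marker pen with a white barrel and a red cap, lying on the surface: 131 mm long, 18 mm wide, 20 mm high, does not roll. Origin at the middle of its underside; its long axis is y, its z points up. Grasp it across the barrel near the middle. About 18 g.
- blue_marker: Marker pen with a white barrel and a blue cap, lying on the surface: 131 mm long, 18 mm wide, 20 mm high, does not roll. Origin at the middle of its underside; its long axis is y, its z points up. Grasp it across the barrel near the middle. About 18 g. It is left over and stays where it lies.

How it is judged:
By the outcome, as a careful person would: the job done as asked, in the order asked, and still so for the second after the job is handed in, with the robot touching nothing.
It also fails if it takes over 109 s, if anything falls off the work surface, if the arm or the gripper's body presses on something with over 40 N, if the wrist force passes 120 N, or if a joint passes its speed limit or range.

## Robot

A 7-joint arm with a two-finger parallel gripper is mounted at the origin on a cart in front of the work surface, level with it; the furniture and walls round the work are solid. World frame = base frame: x ahead of the robot, y to its left, z up, the work surface at z = 0. Lengths are in m, angles in rad, forces in N, time in s.
With the tool pointing down it reaches from about 0.4 to 0.85 m from the base axis. Payload 4.5 kg.
Tool frame: the origin (TCP) lies at the very end of the fingers, on their centre line; the grasp point (between the pads) lies 19 mm behind it (r.grip_depth is the distance from the TCP to the grasp point, in m); z points along the fingers, x is the direction in which the jaws open and shut, and the axes are right-handed (so a half turn about z gives the same grasp; the last joint's range is limited). The gripper opens to 88 mm and grips with 3 to 60 N. Pads are 18 mm wide; open, the fingers measure 123 mm over their backs; the gripper's body (75 mm by 187 mm) begins 45 mm behind the grasp point.
Start: joints at [1.361, 0.689, -0.195, 1.565, 0.157, 0.902, -0.215], TCP at [0.151, -0.607, 0.239] pointing down, gripper open.
Joint ranges: [-3.01, 3.01], [-0.46, 2.08], [-1.47, 1.51], [0.13, 2.56], [-1, 4.14], [0.04, 2.09], [-2.66, 2.66]. Speed limits (rad/s): [2.57, 2.57, 3.14, 3.14, 3.14, 3.14, 3.14].

## Interface

Orientations are given as a unit quaternion [x, y, z, w].
In Python, from plant import r gives the robot as it stands. The module is installed in compiled form; this text tells all that it offers.
- The arm moves only by the shell command python3 -m jog 'ROWS' [FORCE]. ROWS is JSON, a list of rows, each a list of 5 numbers: the shift along the tool's x, y, z in units of 1 m (1.0 is 1 m), then the turn about the tool's z in units of 360 degrees (1.0 is 360 degrees), then the closure, from 0 (fully open) to 1 (shut). In form: [[dx, dy, dz, yaw, fingers], ...]. A call has 1 to 20 rows; each row shifts and turns the commanded pose from where the row before left it, along the tool's axes as they then stand; what a row does not reach is not made up. A row lasts 1/10 s, in which the tool goes at most 50 mm and 8.59 degrees, less where a joint would pass 70% of its speed; a pose out of reach is approached as far as the arm can. A call with a number of a shift or a turn outside -1 to 1 is refused whole. A call with a gripper value outside its range is refused whole. The fingers move at their own pace and stop on an object; FORCE is the grip in N (left out, the last holds). Time passes only in rows, so rows that do not move let the fingers close. It gives the time, the measured TCP pose, the force and the opening at its end, in the units of the state.
- r.get_state(): the state, without advancing time (a new reading comes with each control period).
- r.snapshot(name): name is "scene" or "top"; returns the picture (480x640x3 uint8, red, green, blue); there is no depth.
- r.get_calibration(name): a dict with "mtx" (3x3 intrinsics, pixels), "dist" ([k1, k2, p1, p2, k3] as OpenCV has them; the pictures are not rectified), "R" (3x3) and "t" (3): a world point X has camera coordinates R X + t. Camera axes: x right, y down, z forward; pixel columns grow to the right and rows downward; lengths in m; the calibration is good to about 2 mm. A picture is of the moment at which its call begins. get_calibration takes no time and is no camera call.
- r.finish_job(): hands the job in, once; it reports no verdict.
Trained networks look in the newest picture that a camera, given by its name, has taken for a name from the list of things; names that differ only in an ending like _2 or _b are one class to them, and where a whole thing is asked for, a point or a joint stands for the part that bears it (a point fixed in the world has none). Each returns a list of dicts, best first, with "score" (0 to 1); they miss things now and then, are a little off and sometimes report something else, mostly with a low value. They report only what shows in the picture. A call takes as long as a camera call.
- r.cut_out(thing, camera): "pixels" (480x640 bool, what is visible of it) and "rect" ([left, top, right, bottom] in pixels, round what is visible of it).
The state is a dict: "clock": time; "q": joint angles; "qd": joint speeds; "joint_torque": joint torques, N m; "tool_pos": TCP position; "eef_rot": TCP orientation; "contact_force": force on the tool from outside, world axes, zero at the start; "moment": the same for the moment, N m; "opening": opening from 0.0 (shut) to 1.0 (fully open).
Only numpy, scipy, OpenCV 4.12 (cv2) and the standard library are available. Lean on these libraries where they do the work, as an engineer would, in place of code of your own. Each camera call takes 0.05 s, during which the arm holds its last target.

## Working session

There is one attempt and no reset: what is moved stays moved. The work goes in short steps, Python scripts to look and compute and a shell command to move; the robot and the scene stay as the last step left them, time stands still between calls to the robot, and variables do not carry over. Pictures are saved under pics/ and viewed, and the job is handed in when it is done.

```bash
mkdir -p pics; ls; cat > h.py <<'E'
import numpy as np, cv2
from plant import r
def snap(cam,name):
    im=r.snapshot(cam); cv2.imwrite(f'pics/{name}.png',cv2.cvtColor(im,cv2.COLOR_RGB2BGR)); return im
E
python3 - <<'E'
from h import *
np.set_printoptions(precision=4,suppress=True)
for c in ['scene','top']:
    snap(c,c+'0'); k=r.get_calibration(c); print(c,k, -np.array(k['R']).T@np.array(k['t']))
print(r.get_state())
E
```

```text
pics
scene {'mtx': array([[476.8701,   0.    , 317.3242],
       [  0.    , 476.8701, 236.3847],
       [  0.    ,   0.    ,   1.    ]]), 'dist': array([-0.1118,  0.    ,  0.    ,  0.    ,  0.    ]), 'R': array([[-0.7841, -0.6205,  0.0121],
       [-0.4106,  0.5041, -0.7598],
       [ 0.4654, -0.6007, -0.65  ]]), 't': array([0.4051, 0.2582, 0.6119])} [0.1389 0.4888 0.589 ]
top {'mtx': array([[513.3068,   0.    , 316.0786],
       [  0.    , 513.3068, 241.7367],
       [  0.    ,   0.    ,   1.    ]]), 'dist': array([-0.1184,  0.    ,  0.    ,  0.    ,  0.    ]), 'R': array([[ 0.0213, -0.9993,  0.0295],
       [-0.9824, -0.0264, -0.1849],
       [ 0.1856, -0.025 , -0.9823]]), 't': array([-0.0719,  0.5527,  1.045 ])} [ 0.3505 -0.0311  1.1309]
{'clock': 0.1, 'q': array([ 1.3608,  0.6899, -0.1945,  1.5662,  0.1573,  0.9025, -0.2151]), 'qd': array([ 0.0012, -0.0022, -0.0008, -0.003 , -0.001 ,  0.0016, -0.0005]), 'joint_torque': array([ -0.0029, -52.8504,  -1.2714, -15.3837,  -0.0526,   0.002 ,
         0.0001]), 'tool_pos': array([ 0.1507, -0.606 ,  0.238 ]), 'eef_rot': array([ 0.7879, -0.6159, -0.0007, -0.0004]), 'contact_force': array([0.3597, 0.0317, 0.2585]), 'moment': array([ 0.0053, -0.0681,  0.0276]), 'opening': 0.9990859226144037}
```

View pics/scene0.png

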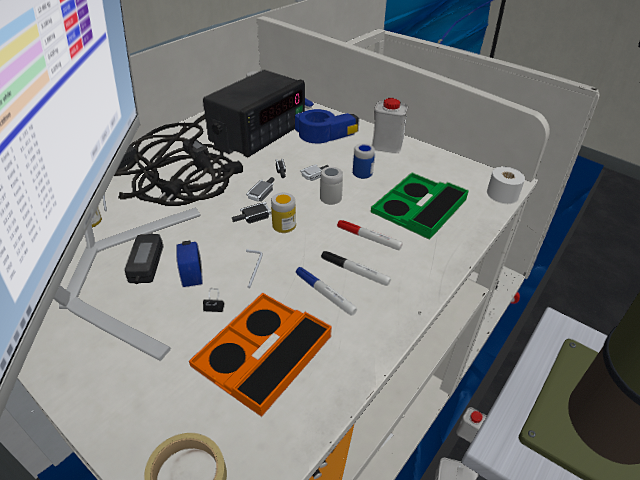

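View pics/top0.png

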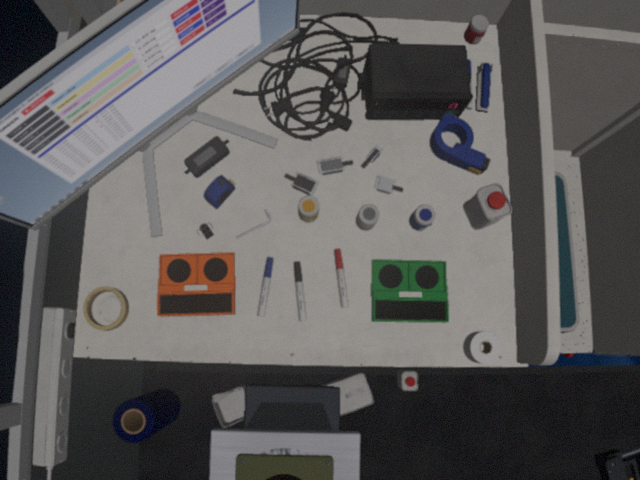

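The scene camera shows the yellow, grey and blue jars at (284,212), (331,185) and (364,161). The trays are at (420,205) for green and (262,350) for orange, and the red, black and blue markers at (369,235), (355,268) and (325,290). The top view agrees. A partition wall stands on the right, at columns 510–560 of the top view, between the gripper and the worktop.

```bash
python3 - <<'E'
from h import *
import pickle
ov={c:cv2.imread(f'pics/{c}0.png') for c in ['scene','top']}
res={}
for c in ov:
    for n in ['green_tray','orange_tray','blue_jar','yellow_jar','grey_jar','black_marker','red_marker','blue_marker']:
        L=r.cut_out(n,c)
        res[c,n]=L
        print(c,n,[(round(d['score'],2),np.round(d['rect']).tolist(),int(d['pixels'].sum())) for d in L[:3]])
        if L:
            cs,_=cv2.findContours(L[0]['pixels'].astype(np.uint8),0,1)
            cv2.drawContours(ov[c],cs,-1,(255,0,255),1)
    cv2.imwrite(f'pics/ov_{c}.png',ov[c])
pickle.dump(res,open('cut.pkl','wb'))
E
```

```text
scene green_tray [(0.58, [371.0, 173.0, 466.0, 239.0], 3658), (0.24, [353.0, 146.0, 375.0, 181.0], 639)]
scene orange_tray [(0.57, [190.0, 292.0, 333.0, 419.0], 9326)]
scene blue_jar []
scene yellow_jar [(0.8, [273.0, 194.0, 298.0, 234.0], 892)]
scene grey_jar [(0.7, [320.0, 167.0, 345.0, 203.0], 763)]
scene black_marker [(0.63, [324.0, 250.0, 390.0, 286.0], 708)]
scene red_marker [(0.86, [337.0, 221.0, 404.0, 249.0], 615), (0.67, [320.0, 254.0, 391.0, 286.0], 673)]
scene blue_marker [(0.83, [297.0, 269.0, 359.0, 315.0], 747)]
top green_tray [(0.94, [368.0, 260.0, 448.0, 325.0], 4737)]
top orange_tray [(0.85, [155.0, 253.0, 236.0, 316.0], 4859)]
top blue_jar [(0.8, [410.0, 207.0, 435.0, 233.0], 475)]
top yellow_jar [(0.59, [298.0, 195.0, 321.0, 221.0], 456)]
top grey_jar [(0.9, [358.0, 208.0, 381.0, 228.0], 389)]
top black_marker [(0.9, [293.0, 264.0, 307.0, 322.0], 494)]
top red_marker [(0.64, [333.0, 249.0, 348.0, 307.0], 456)]
top blue_marker [(0.81, [258.0, 255.0, 273.0, 317.0], 435)]
```

```bash
cat >> h.py <<'E'
class Cam:
    def __init__(s,n):
        k=r.get_calibration(n); s.K=np.array(k['mtx']);s.D=np.array(k['dist'],float);s.R=np.array(k['R']);s.t=np.array(k['t'],float)
        s.rv=cv2.Rodrigues(s.R)[0]
    def proj(s,P): return cv2.projectPoints(np.asarray(P,float).reshape(-1,1,3),s.rv,s.t,s.K,s.D)[0][:,0]
    def ray(s,uv):
        n=cv2.undistortPoints(np.asarray(uv,float).reshape(-1,1,2),s.K,s.D)[:,0]
        d=(np.c_[n,np.ones(len(n))])@s.R; return -s.R.T@s.t, d
    def at(s,uv,z):
        o,d=s.ray(uv); return o+d*((z-o[2])/d[:,2])[:,None]
def tri(ca,ua,cb,ub):
    oa,da=ca.ray([ua]);ob,db=cb.ray([ub]);da=da[0]/np.linalg.norm(da);db=db[0]/np.linalg.norm(db)
    A=np.c_[da,-db];s=np.linalg.lstsq(A,ob-oa,rcond=None)[0]
    p,q=oa+s[0]*da,ob+s[1]*db; return (p+q)/2,np.linalg.norm(p-q)
E
python3 - <<'E'
from h import *
for c,boxes in dict(scene=[(180,285,160,140,'or'),(265,140,215,180,'mid')],top=[(150,180,160,140,'l'),(290,180,170,150,'r')]).items():
    im=cv2.imread(f'pics/{c}0.png')
    for x,y,w,h,n in boxes:
        s=800//w if 800//w*h<=600 else 600//h
        o=cv2.resize(im[y:y+h,x:x+w],None,fx=s,fy=s,interpolation=cv2.INTER_CUBIC); 
        print(c,n,x,y,s); cv2.imwrite(f'pics/z_{c}_{n}.png',o)
E
```

```text
scene or 180 285 4
scene mid 265 140 3
top l 150 180 4
top r 290 180 4
```

View pics/z_scene_mid.png

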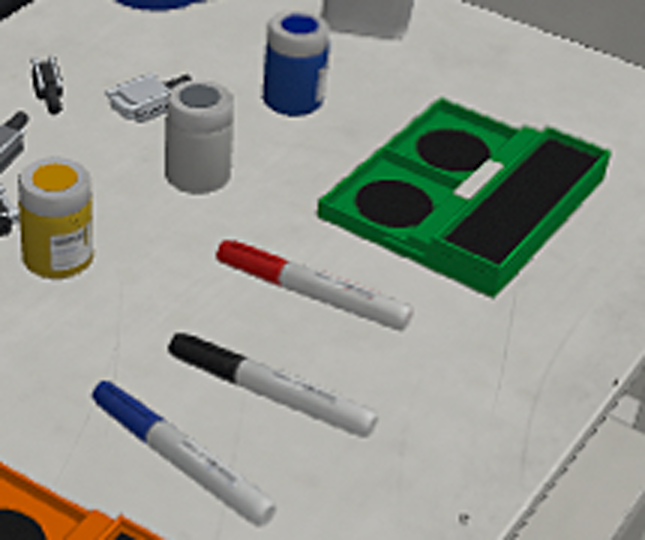

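View pics/z_top_r.png

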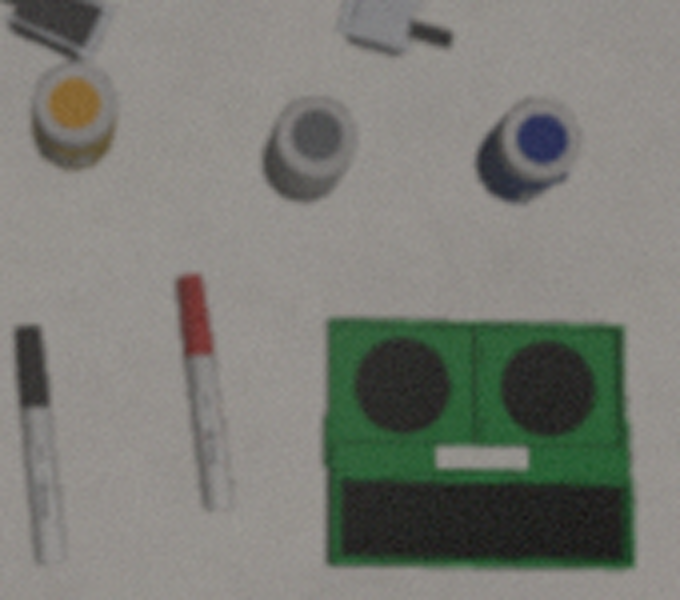

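View pics/z_top_l.png

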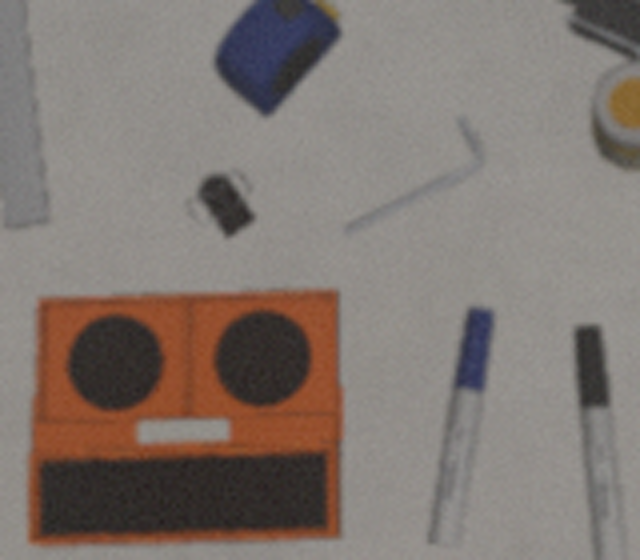

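View pics/z_scene_or.png

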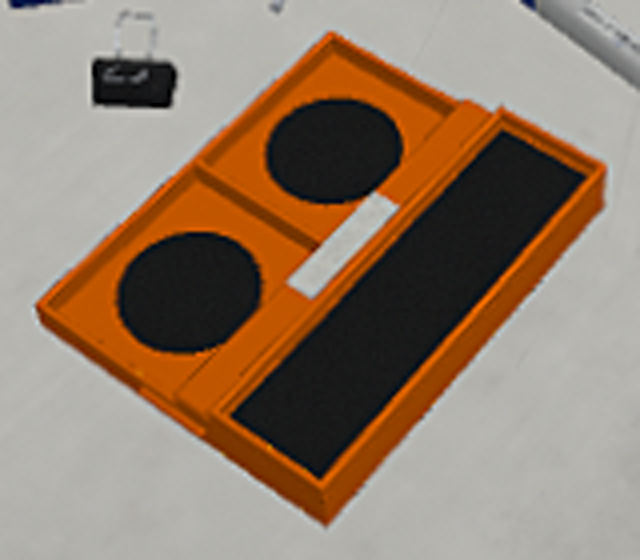

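The zoomed views show all the lid dots, mats and liners unobstructed. I'll triangulate the dots, mats, liners and marker ends from both views.

```bash
cat > meas.py <<'E'
from h import *
import pickle
np.set_printoptions(precision=4,suppress=True)
S,T=Cam('scene'),Cam('top'); C=dict(scene=S,top=T)
I={c:cv2.cvtColor(cv2.imread(f'pics/{c}0.png'),cv2.COLOR_BGR2HSV).astype(int) for c in C}
B={c:cv2.imread(f'pics/{c}0.png').astype(int) for c in C}
def blobs(m,box,amin=15):
    x,y,w,h=box; mm=np.zeros(m.shape,np.uint8); mm[y:y+h,x:x+w]=m[y:y+h,x:x+w]
    n,l,st,ce=cv2.connectedComponentsWithStats(mm,connectivity=4)
    o=[(int(st[i,4]),ce[i]) for i in range(1,n) if st[i,4]>=amin]
    return sorted(o,key=lambda a:-a[0]),l
E
cat > m1.py <<'E'
from meas import *
# dots
for n,bs,bt,f in [('yellow',(272,190,25,18),(298,196,22,17),lambda H:(H[...,1]>110)),
 ('blue',(352,140,24,14),(413,206,18,18),lambda H:(H[...,1]>100)),
 ('grey',(322,166,20,14),(360,206,16,16),None)]:
    p=[]
    for c,b in(('scene',bs),('top',bt)):
        if f: m=f(I[c])
        else:
            x,y,w,h=b; v=I[c][...,2]; sub=v[y:y+h,x:x+w]; m=v<(np.percentile(sub,8)+np.percentile(sub,85))/2
        o,_=blobs(m,b,8); p.append(o[0][1]); print(n,c,o[:2])
    X,e=tri(S,p[0],T,p[1]); print(n,X,'gap',e, 'top@.066',T.at([p[1]],.066)[0],'scene@.066',S.at([p[0]],.066)[0])
for n,bs,bt in [('green',(370,172,98,70),(370,260,80,66)),('orange',(188,290,148,132),(154,250,84,70))]:
    p={}
    for c,b in(('scene',bs),('top',bt)):
        m=I[c][...,2]<(60 if c=='scene' else 75)
        m&= I[c][...,1]<120
        o,l=blobs(m,b,60); p[c]=[a[1] for a in o[:3]]; print(n,c,[(a,q.round(1)) for a,q in o[:4]])
    # mats sort by world y
    out={}
    for c in p:
        w=C[c].at(p[c],.004); w[0]=C[c].at([p[c][0]],.02)[0]
        k=[0]+sorted([1,2],key=lambda i:-w[i,1]); out[c]=[p[c][i] for i in k]
        print(c,'at z',w[k].tolist())
    for i,nm in enumerate(['liner','mat+','mat-']):
        X,e=tri(S,out['scene'][i],T,out['top'][i]); print(n,nm,X,'gap',e)
E
python3 m1.py
```

```text
yellow scene [(113, array([282.8053, 198.6814]))]
yellow top [(107, array([308.1308, 205.4486]))]
yellow [ 0.6306 -0.0395  0.0652] gap 0.0003454043215435098 top@.066 [ 0.6303 -0.0396  0.066 ] scene@.066 [ 0.63   -0.0386  0.066 ]
blue scene [(58, array([364.6034, 147.7414]))]
blue top [(87, array([425.046 , 214.3793]))]
blue [ 0.6181 -0.2925  0.0657] gap 0.00028008118668985965 top@.066 [ 0.6181 -0.2923  0.066 ] scene@.066 [ 0.6177 -0.2921  0.066 ]
grey scene [(90, array([331.1556, 171.6111])), (26, array([325.6154, 178.0385]))]
grey top [(121, array([368.876, 213.438]))]
grey [ 0.6167 -0.1702  0.0654] gap 0.00017110671087770192 top@.066 [ 0.6165 -0.1702  0.066 ] scene@.066 [ 0.6162 -0.1694  0.066 ]
green scene [(837, array([438.3, 206.6])), (294, array([396. , 207.6])), (239, array([415.4, 189.4]))]
green top [(1367, array([409.8, 309.8])), (464, array([390.3, 275.9])), (456, array([426.5, 276.7]))]
scene at z [[0.41516627675416473, -0.2626189581607452, 0.020000000000000018], [0.48918732995568076, -0.22442065266860267, 0.0040000000000000036], [0.49054070901810976, -0.30782076368757405
[... 560 characters left out ...]
]
orange top [(1266, array([195.2, 303.1])), (413, array([215.3, 269.2])), (402, array([178.4, 270.2]))]
scene at z [[0.41833381860313235, 0.20674650466452954, 0.020000000000000018], [0.49068261731981516, 0.24582388091148, 0.0040000000000000036], [0.49575021634231947, 0.16388187332116821, 0.0040000000000000036]]
top at z [[0.41869864422003833, 0.19844136090029135, 0.020000000000000018], [0.49115268493113734, 0.24362161226461018, 0.0040000000000000036], [0.4957295646719513, 0.161712894731, 0.0040000000000000036]]
orange liner [0.4209 0.2014 0.011 ] gap 0.003972868761129996
orange mat+ [0.4918 0.2445 0.0014] gap 0.0008834840000246339
orange mat- [0.4965 0.1624 0.0018] gap 0.0011908277149167504
```

```bash
cat > m2.py <<'E'
from meas import *
res=pickle.load(open('cut.pkl','rb'))
for n in ['black_marker','red_marker','blue_marker']:
    e={}
    for c in C:
        m=res[c,n][0]['pixels'].astype(np.uint8)
        p=np.argwhere(m)[:,::-1].astype(float)
        w=C[c].at(p,.010)[:,:2]
        (cx,cy),(a,b),ang=cv2.minAreaRect(w.astype(np.float32)*1000)
        mu=w.mean(0);ev,V=np.linalg.eigh(np.cov((w-mu).T));d=V[:,1]*np.sign(V[0,1])
        s=(w-mu)@d; lo,hi=np.percentile(s,.5),np.percentile(s,99.5); cen=mu+d*(lo+hi)/2
        e[c]=p.mean(0)
        print(n,c,'rect c',cx,cy,'size',a,b,'PCA c',cen,'mean',mu,'L',hi-lo,'axis deg from x',np.degrees(np.arctan2(d[1],d[0])))
    print('  tri mean',tri(S,e['scene'],T,e['top']))
# furniture checks
for nm,a in dict(part_near_bottom=(528,366),part_right=(560,365),left_edge_corner=(77,355)).items():
    print(nm,T.at([a],0)[0],T.at([a],.2)[0])
# partition top corner in scene
for nm,a in dict(top_front=(548,120),top_back=(258,17),front_base=(536,180)).items(): print(nm,a,S.at([a],0)[0],S.at([a],.1)[0],S.at([a],.2)[0])
E
python3 m2.py
```

```text
black_marker scene rect c 451.8011169433594 -24.20806121826172 size 134.23971557617188 26.23138999938965 PCA c [ 0.4515 -0.0228] mean [ 0.4471 -0.0234] L 0.13131326389222459 axis deg from x 6.588574483881545
black_marker top rect c 453.5366516113281 -26.848207473754883 size 130.91493225097656 20.713912963867188 PCA c [ 0.4535 -0.0262] mean [ 0.4551 -0.026 ] L 0.12965649460018208 axis deg from x 7.192482906271821
  tri mean (array([ 0.4526, -0.0274,  0.0042]), np.float64(0.00639716323876777))
red_marker scene rect c 482.00323486328125 -112.66923522949219 size 134.6564483642578 26.909698486328125 PCA c [ 0.4818 -0.1127] mean [ 0.4807 -0.1129] L 0.1321986832510565 axis deg from x 8.623494980598501
red_marker top rect c 484.1705322265625 -115.90974426269531 size 131.78182983398438 18.241966247558594 PCA c [ 0.4841 -0.116 ] mean [ 0.4815 -0.1164] L 0.1303587281586053 axis deg from x 8.093593927571098
  tri mean (array([ 0.4819, -0.1165,  0.0066]), np.float64(0.0005415551992169997))
blue_marker scene rect c 459.9082946777344 51.47627258300781 size 22.67896270751953 138.4142608642578 PCA c 
[... 164 characters left out ...]
316009521484 129.5574493408203 PCA c [0.4613 0.0491] mean [0.4609 0.0492] L 0.12801433426934167 axis deg from x -7.708706759811369
  tri mean (array([0.4597, 0.0487, 0.0033]), np.float64(0.003916779652310458))
part_near_bottom [ 0.2946 -0.5392  0.    ] [ 0.3045 -0.4493  0.2   ]
part_right [ 0.2962 -0.6159  0.    ] [ 0.3058 -0.5125  0.2   ]
left_edge_corner [0.2972 0.4595 0.    ] [0.3066 0.3727 0.2   ]
top_front (548, 120) [ 0.3685 -0.8664  0.    ] [ 0.3296 -0.6363  0.1   ] [ 0.2906 -0.4063  0.2   ]
top_back (258, 17) [ 1.6695 -1.0417 -0.    ] [ 1.4096 -0.7819  0.1   ] [ 1.1498 -0.522   0.2   ]
front_base (536, 180) [ 0.2946 -0.5293  0.    ] [ 0.2682 -0.3565  0.1   ] [ 0.2417 -0.1836  0.2   ]
```

View pics/ov_top.png

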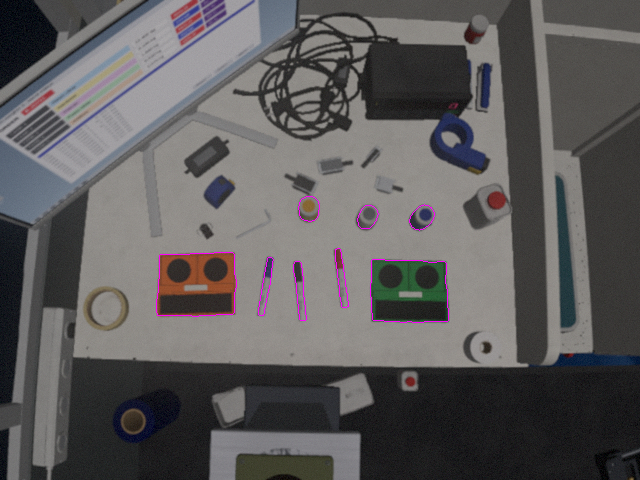

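Both views agree on the markers to within about 3 mm, with lengths of about 130 mm, as expected. Before moving I'll check the heights of the white bottle with the red cap and the partition, since both are near the blue jar and the arm's path.

```bash
cat > m3.py <<'E'
from meas import *
for n,a,b in [('bottle cap',(391,103),(497,200)),('bottle base-ish',(388,150),(480,214)),('paper roll',(508,172),(487,347)),('partition front top',(547,118),(549,362)),('instrument near top corner',(304,93),(470,117)),('tape disp',(326,113),(455,118))]:
    print(n,tri(S,a,T,b))
E
python3 m3.py
cat >> h.py <<'E'
def go(x,y,z,th=None):
    """print tool-frame deltas to a world target from measured pose; th=tool x heading deg"""
    from scipy.spatial.transform import Rotation as Ro
    s=r.get_state(); M=Ro.from_quat(s['eef_rot']).as_matrix(); p=np.array(s['tool_pos'])
    h=np.degrees(np.arctan2(M[1,0],M[0,0])); d=M.T@(np.array([x,y,z])-p)
    print('pos',p.round(4),'heading',round(h,2),'tilt',M[:,2].round(3),'open',round(s['opening'],3),'F',np.round(s['contact_force'],1),'t',round(s['clock'],2),'q',np.round(s['q'],2))
    print('delta tool (m)',d.round(4))
    if th is not None:
        t=-(th-h); t=(t+180)%360-180; c,q=np.cos(np.radians(t)),np.sin(np.radians(t))
        # deltas if the turn is made first
        print('yaw deg',round(t,2),'turns',round(t/360,4),' delta after turn', np.round([c*d[0]+q*d[1],-q*d[0]+c*d[1],d[2]],4))
E
python3 -c "
from h import *
go(.618,-.2922,.16)"
```

```text
bottle cap (array([ 0.6434, -0.4363,  0.1124]), np.float64(0.0014683185167491271))
bottle base-ish (array([ 0.6435, -0.4452, -0.0175]), np.float64(0.0017509289987330946))
paper roll (array([ 0.3378, -0.4243,  0.055 ]), np.float64(0.0012687624070334429))
partition front top (array([ 0.3107, -0.5112,  0.1581]), np.float64(0.0018188119141048086))
instrument near top corner (array([ 0.85  , -0.3869,  0.092 ]), np.float64(0.026874347154198525))
tape disp (array([ 0.8236, -0.3806,  0.0593]), np.float64(0.0533541113932261))
pos [ 0.1509 -0.6065  0.2388] heading -76.03 tilt [ 0. -0. -1.] open 1.0 F [0.5 0.4 0.4] t 0.9 q [ 1.36  0.69 -0.19  1.57  0.16  0.9  -0.22]
delta tool (m) [-0.1923 -0.5292  0.0787]
```

```bash
python3 -m jog '[[-0.012,-0.033,0,0,0],[-0.012,-0.033,0,0,0],[-0.012,-0.033,0,0,0],[-0.012,-0.033,0,0,0],[-0.012,-0.033,0,0,0],[-0.012,-0.033,0,0,0],[-0.012,-0.033,0,0,0],[-0.012,-0.033,0,0,0],[-0.012,-0.033,0,0,0],[-0.012,-0.033,0,0,0],[-0.012,-0.033,0,0,0],[-0.012,-0.033,0,0,0],[-0.012,-0.033,0.005,0,0],[-0.012,-0.033,0.01,0,0],[-0.012,-0.033,0.03,0,0],[-0.012,-0.033,0.03,0,0],[0,0,0,0,0],[0,0,0,0,0]]' 25; python3 -c "
from h import *
go(.618,-.2922,.022)"
```

```text
clock: 2.7
tool_pos: [0.6169, -0.2918, 0.1627]
eef_rot: [0.788, -0.615, -0.001, 0.0]
contact_force: [1.1, -1.2, 0.5]
opening: 1.002
pos [ 0.6169 -0.2918  0.1627] heading -75.92 tilt [-0.002  0.001 -1.   ] open 1.002 F [ 1.1 -1.2  0.5] t 2.7 q [ 0.44  0.85 -0.12  1.44  0.12  0.86 -1.05]
delta tool (m) [ 0.0008 -0.0012  0.1407]
```

```bash
python3 -m jog '[[0.001,-0.001,0.03,0,0],[0,0,0.04,0,0],[0,0,0.03,0,0],[0,0,0.03,0,0],[0,0,0.01,0,0],[0,0,0,0,0],[0,0,0,0,0.6],[0,0,0,0,0.6],[0,0,0,0,0.6],[0,0,0,0,0.6],[0,0,0,0,0.6],[0,0,0,0,0.6],[0,0,0,0,0.6],[0,0,0,0,0.6]]' 25; python3 -c "
from h import *
snap('scene','s1')
go(.4906,-.2267,.115)"
```

```text
clock: 4.1
tool_pos: [0.6182, -0.2929, 0.024]
eef_rot: [0.788, -0.616, -0.0, -0.0]
contact_force: [-1.5, 2.5, 4.5]
opening: 0.504
pos [ 0.6182 -0.2929  0.024 ] heading -76.01 tilt [ 0.     0.001 -1.   ] open 0.506 F [-0.4  2.9  4.1] t 4.15 q [ 0.43  1.04 -0.1   1.49  0.15  0.62 -1.08]
delta tool (m) [-0.0952  0.1078 -0.0909]
```

```bash
python3 -m jog '[[0,0,-0.02,0,0.6],[0,0,-0.03,0,0.6],[0,0,-0.04,0,0.6],[-0.02,0.022,0,0,0.6],[-0.025,0.028,0,0,0.6],[-0.025,0.028,0,0,0.6],[-0.02,0.024,0,0,0.6],[-0.005,0.006,0,0,0.6],[0,0,0,0,0.6],[0,0,0,0,0.6]]'; python3 -c "
from h import *
snap('scene','s2');snap('top','t2')
go(.4906,-.2267,.028)"
```

```text
clock: 5.15
tool_pos: [0.4921, -0.2283, 0.1137]
eef_rot: [0.788, -0.616, 0.001, -0.0]
contact_force: [-0.4, 0.1, -1.4]
opening: 0.508
pos [ 0.4922 -0.2282  0.1137] heading -76.05 tilt [ 0.002 -0.001 -1.   ] open 0.509 F [-0.6 -0.4 -1. ] t 5.25 q [ 0.41  0.77 -0.1   1.93  0.15  0.45 -1.13]
delta tool (m) [-0.002   0.0014  0.0857]
```

View pics/s2.png

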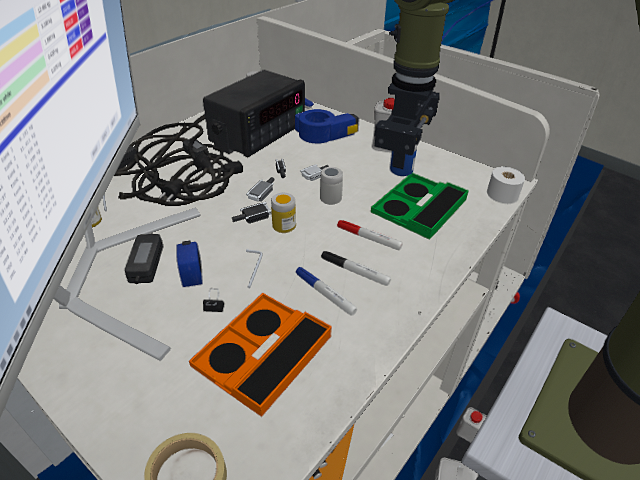

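The blue jar is in the fingers at (402,160), above the green tray. Lowering it now.

```bash
python3 -m jog '[[-0.002,0.001,0.02,0,0.6],[0,0,0.03,0,0.6],[0,0,0.02,0,0.6],[0,0,0.01,0,0.6],[0,0,0.004,0,0.6],[0,0,0,0,0.6],[0,0,0,0,0.6]]'; python3 -c "
from h import *
go(.4906,-.2267,.028)"
```

```text
clock: 5.95
tool_pos: [0.4897, -0.226, 0.0305]
eef_rot: [0.788, -0.616, 0.001, -0.0]
contact_force: [0.1, 0.5, -1.5]
opening: 0.507
pos [ 0.4897 -0.226   0.0305] heading -76.04 tilt [ 0.002 -0.001 -1.   ] open 0.507 F [ 0.1  0.5 -1.5] t 5.95 q [ 0.38  0.92 -0.06  1.96  0.18  0.27 -1.15]
delta tool (m) [ 0.0009 -0.0007  0.0025]
```

Nothing has touched yet, so I'll lower it the last 2.5 mm, release and lift.

```bash
python3 -m jog '[[0,0,0.002,0,0.6],[0,0,0.001,0,0.6],[0,0,0,0,0.6],[0,0,0,0,0.36],[0,0,0,0,0.34],[0,0,0,0,0.34],[0,0,0,0,0.34],[0,0,-0.01,0,0.34],[0,0,-0.02,0,0.34],[0,0,-0.04,0,0.34],[0,0,-0.04,0,0.5],[0,0,0,0,0.5],[0,0,0,0,0.5]]'; python3 -c "
from h import *
snap('scene','s3')
go(.453,-.0262,.10,-83)"
```

```text
clock: 7.25
tool_pos: [0.4894, -0.226, 0.138]
eef_rot: [0.788, -0.616, 0.001, -0.0]
contact_force: [0.2, 0.8, -1.2]
opening: 0.502
pos [ 0.4886 -0.2256  0.1369] heading -76.03 tilt [-0. -0. -1.] open 0.503 F [-0.2 -0.  -0.5] t 7.3 q [ 0.41  0.73 -0.11  1.92  0.15  0.5  -1.13]
delta tool (m) [-0.2021 -0.0136  0.0369]
yaw deg 6.97 turns 0.0193  delta after turn [-0.2023  0.0111  0.0369]
```

View pics/s3.png

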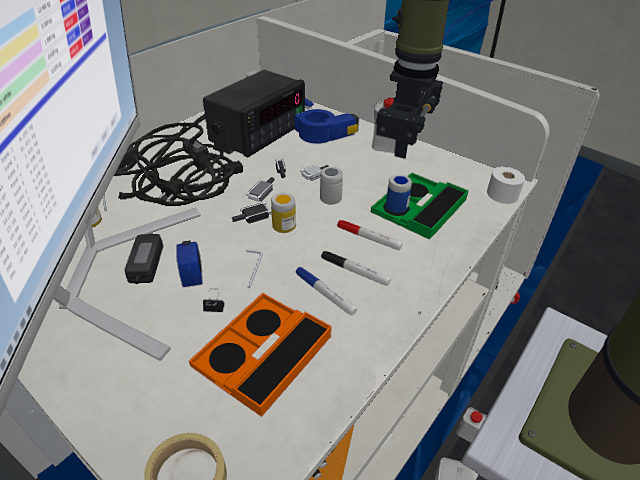

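The blue jar stands upright in the green tray's left cell, at (398,197). Next is the black marker.

```bash
python3 -m jog '[[0,0,0,0.019,0.5],[-0.032,0.002,0,0,0.5],[-0.04,0.002,0,0,0.5],[-0.04,0.002,0,0,0.5],[-0.04,0.002,0,0,0.5],[-0.03,0.002,0.01,0,0.5],[-0.02,0.001,0.02,0,0.5],[0,0,0.01,0,0.5],[0,0,0,0,0.5],[0,0,0,0,0.5]]'; python3 -c "
from h import *
snap('scene','s4');snap('top','t4')
go(.453,-.0262,.0085,-83)"
```

```text
clock: 8.3
tool_pos: [0.4527, -0.0283, 0.0964]
eef_rot: [0.749, -0.663, -0.0, 0.001]
contact_force: [0.1, -0.0, 0.6]
opening: 0.502
pos [ 0.4533 -0.0282  0.097 ] heading -83.02 tilt [ 0.001 -0.001 -1.   ] open 0.499 F [-0.1  0.2 -0.1] t 8.4 q [-0.04  0.75 -0.01  2.19  0.02  0.2  -1.51]
delta tool (m) [-0.0021  0.0002  0.0885]
yaw deg -0.02 turns -0.0001  delta after turn [-0.0021  0.0002  0.0885]
```

View pics/s4.png

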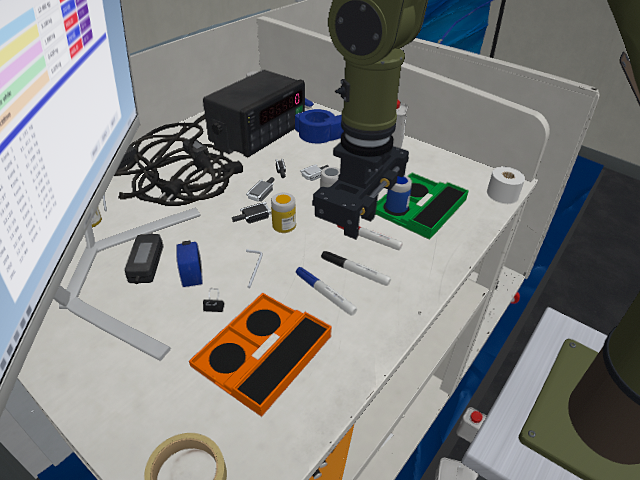

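The gripper is in line above the black marker at (355,268), and the other markers haven't moved. Descending.

```bash
python3 -m jog '[[-0.002,0,0.02,0,0.5],[0,0,0.03,0,0.5],[0,0,0.02,0,0.5],[0,0,0.012,0,0.5],[0,0,0.006,0,0.5],[0,0,0,0,0.5],[0,0,0,0,0.5]]' 15; python3 -c "
from h import *
go(.453,-.0262,.0085,-83)"
```

```text
clock: 9.1
tool_pos: [0.4592, -0.0258, 0.0141]
eef_rot: [0.749, -0.662, -0.004, 0.004]
contact_force: [0.4, 0.5, -0.6]
opening: 0.5
pos [ 0.4592 -0.0258  0.0141] heading -82.95 tilt [-0.011  0.    -1.   ] open 0.5 F [ 0.4  0.5 -0.6] t 9.1 q [-0.03  0.93 -0.02  2.18  0.26  0.04 -1.76]
delta tool (m) [-0.0004  0.0062  0.0057]
yaw deg 0.05 turns 0.0001  delta after turn [-0.0004  0.0062  0.0057]
```

Joint 6 has reached its lower limit (0.04) at this radius, so the tool stopped at z=14 mm, 6 mm from the marker's middle. Shifting about 8 mm further out along the barrel gets it off the limit and stays near the middle.

```bash
python3 -m jog '[[0,-0.004,0,0,0.5],[0,-0.004,0,0,0.5],[0,0,0,0,0.5],[0,0,0,0,0.5]]' 15; python3 -c "
from h import *
go(.468,-.0244,.0085,-83)"
```

```text
clock: 9.5
tool_pos: [0.4671, -0.0239, 0.0138]
eef_rot: [0.75, -0.662, -0.004, 0.004]
contact_force: [0.5, 0.2, 0.4]
opening: 0.5
pos [ 0.4671 -0.0239  0.0138] heading -82.87 tilt [-0.011  0.001 -1.   ] open 0.5 F [0.5 0.2 0.4] t 9.5 q [-0.03  0.93 -0.02  2.16  0.27  0.07 -1.76]
delta tool (m) [ 0.0006 -0.0009  0.0053]
yaw deg 0.13 turns 0.0004  delta after turn [ 0.0006 -0.0009  0.0053]
```

```bash
python3 -m jog '[[0.001,0,0.003,0,0.5],[0,0,0.003,0,0.5],[0,0,0,0,0.5],[0,0,0,0,0.5]]' 15; python3 -c "
from h import *
go(.468,-.0244,.0085,-83)"
```

```text
clock: 9.9
tool_pos: [0.4667, -0.0249, 0.0074]
eef_rot: [0.75, -0.662, -0.005, 0.004]
contact_force: [1.2, 0.6, 0.1]
opening: 0.502
pos [ 0.4667 -0.0249  0.0074] heading -82.86 tilt [-0.012  0.001 -1.   ] open 0.502 F [1.2 0.6 0.1] t 9.9 q [-0.03  0.94 -0.02  2.16  0.27  0.05 -1.76]
delta tool (m) [-0.0004 -0.0014 -0.0011]
yaw deg 0.14 turns 0.0004  delta after turn [-0.0004 -0.0014 -0.0011]
```

```bash
python3 -m jog '[[0,0,-0.001,0,0.5],[0,0,0,0,0.9],[0,0,0,0,0.9],[0,0,0,0,0.9],[0,0,0,0,0.9],[0,0,0,0,0.9],[0,0,0,0,0.9],[0,0,0,0,0.9],[0,0,-0.02,0,0.9],[0,0,-0.03,0,0.9],[0,0,-0.04,0,0.9],[0,0,0,0,0.9],[0,0,0,0,0.9]]' 15; python3 -c "
from h import *
snap('scene','s5');snap('top','t5')
go(.416,-.267,.10,0)"
```

```text
clock: 11.2
tool_pos: [0.4684, -0.0251, 0.0991]
eef_rot: [0.75, -0.662, -0.004, 0.003]
contact_force: [-0.1, 0.6, 0.5]
opening: 0.197
pos [ 0.4674 -0.0251  0.0978] heading -82.87 tilt [-0.013  0.    -1.   ] open 0.195 F [-1.2 -1.  -0.4] t 11.3 q [ 0.02  0.75 -0.1   2.14  0.26  0.28 -1.75]
delta tool (m) [ 0.2336  0.081  -0.0016]
yaw deg -82.87 turns -0.2302  delta after turn [-0.0514  0.2419 -0.0016]
```

View pics/s5.png

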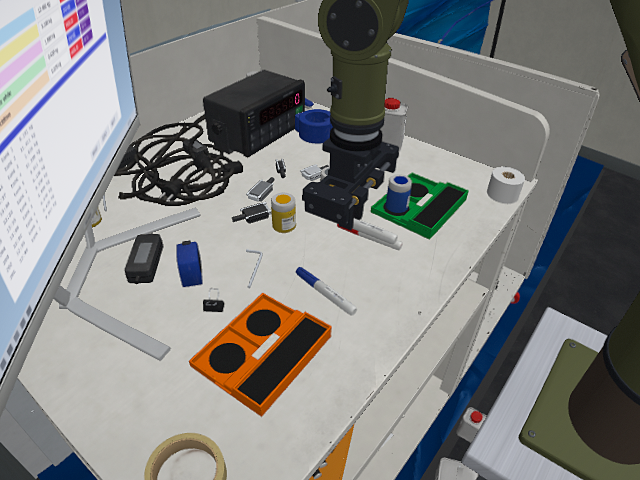

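```bash
python3 -m jog '[[0,0,-0.005,-0.023,0.9],[0,0,-0.005,-0.023,0.9],[0,0,0,-0.023,0.9],[0,0,0,-0.023,0.9],[0,0,0,-0.023,0.9],[0,0,0,-0.023,0.9],[0,0,0,-0.023,0.9],[0,0,0,-0.023,0.9],[0,0,0,-0.023,0.9],[0,0,0,-0.023,0.9],[-0.01,0.038,0,0,0.9],[-0.01,0.038,0,0,0.9],[-0.01,0.038,0,0,0.9],[-0.01,0.038,0,0,0.9],[-0.006,0.038,0,0,0.9],[-0.005,0.038,0,0,0.9],[0,0,0,0,0.9],[0,0,0,0,0.9]]' 15; python3 -c "
from h import *
snap('scene','s6');snap('top','t6')
go(.4155,-.253,.030,0)"
```

```text
clock: 13.1
tool_pos: [0.4158, -0.2532, 0.1076]
eef_rot: [1.0, -0.002, -0.007, -0.001]
contact_force: [0.1, 0.1, -0.6]
opening: 0.198
pos [ 0.4168 -0.2513  0.1083] heading 0.05 tilt [-0.013  0.003 -1.   ] open 0.198 F [ 0.3 -0.2 -1.1] t 13.2 q [ 0.78  0.79 -0.54  2.06  0.82  0.53 -0.38]
delta tool (m) [-0.0003  0.0019  0.0783]
yaw deg 0.05 turns 0.0001  delta after turn [-0.0003  0.0019  0.0783]
```

View pics/s6.png

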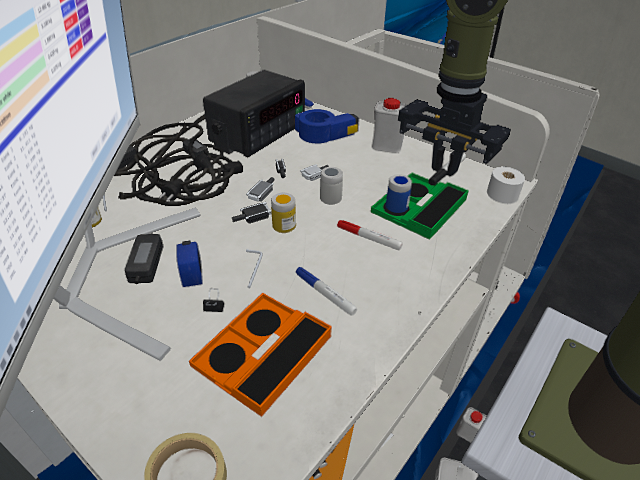

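View pics/t6.png

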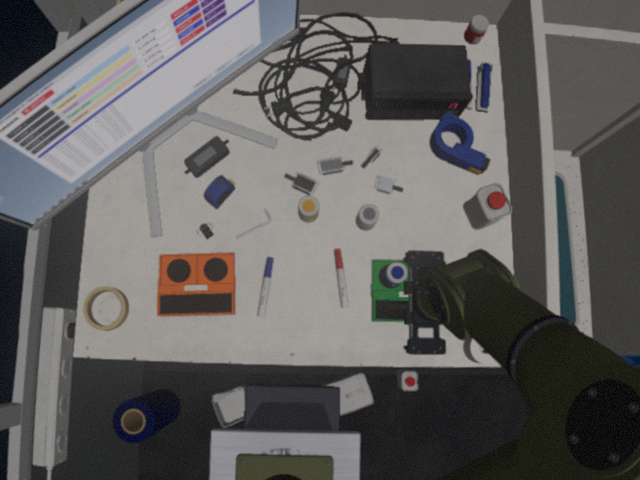

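The black marker is held lengthwise above the green bay, with its cap towards +y near (440,178) in the scene view. The body's long side runs along the jaws and will pass about 2 cm above the blue jar's lid. Lowering in two steps.

```bash
python3 -m jog '[[0,0.001,0.02,0,0.9],[0,0,0.025,0,0.9],[0,0,0.02,0,0.9],[0,0,0.01,0,0.9],[0,0,0,0,0.9],[0,0,0,0,0.9]]' 15; python3 -c "
from h import *
snap('scene','s7')
go(.4155,-.253,.029,0)"
```

```text
clock: 13.8
tool_pos: [0.4164, -0.2531, 0.0344]
eef_rot: [1.0, 0.0, -0.006, -0.0]
contact_force: [0.9, -0.6, 0.4]
opening: 0.197
pos [ 0.4165 -0.2535  0.0347] heading -0.01 tilt [-0.011  0.001 -1.   ] open 0.197 F [ 0.2 -0.1 -0. ] t 13.85 q [ 0.67  0.91 -0.36  2.09  1.01  0.34 -0.54]
delta tool (m) [-0.0009 -0.0005  0.0057]
yaw deg -0.01 turns -0.0  delta after turn [-0.0009 -0.0005  0.0057]
```

```bash
python3 -c "
import cv2
im=cv2.imread('pics/s7.png')[90:250,350:540]; cv2.imwrite('pics/s7z.png',cv2.resize(im,None,fx=3,fy=3,interpolation=2))"
```

```text
(no output)
```

View pics/s7z.png

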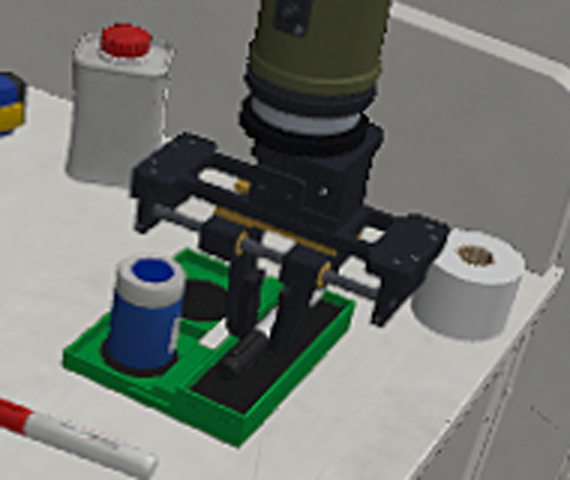

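The marker sits just above the bay floor, inside the lips. Lowering the last 5 mm, releasing gently and rising.

```bash
python3 -m jog '[[-0.001,0,0.003,0,0.9],[0,0,0.002,0,0.9],[0,0,0,0,0.9],[0,0,0,0,0.75],[0,0,0,0,0.68],[0,0,0,0,0.66],[0,0,0,0,0.66],[0,0,-0.01,0,0.66],[0,0,-0.03,0,0.6],[0,0,-0.04,0,0.4],[0,0,-0.04,0,0.1],[0,0,0,0,0],[0,0,0,0,0]]' 15; python3 -c "
from h import *
snap('scene','s8')
go(.6304,-.0393,.15,-60)
go(.6304,-.0393,.15)"
```

```text
clock: 15.15
tool_pos: [0.4164, -0.2545, 0.1496]
eef_rot: [1.0, -0.001, -0.005, 0.0]
contact_force: [-0.3, 0.1, -0.5]
opening: 0.741
pos [ 0.4156 -0.2542  0.1487] heading -0.1 tilt [-0.013  0.    -1.   ] open 0.785 F [ 0.5  0.4 -0.3] t 15.2 q [ 0.83  0.73 -0.62  2.04  0.73  0.62 -0.3 ]
delta tool (m) [ 0.2144 -0.2153 -0.004 ]
yaw deg 59.9 turns 0.1664  delta after turn [-0.0788 -0.2934 -0.004 ]
pos [ 0.4156 -0.2542  0.1487] heading -0.1 tilt [-0.013  0.    -1.   ] open 0.785 F [ 0.5  0.4 -0.3] t 15.2 q [ 0.83  0.73 -0.62  2.04  0.73  0.62 -0.3 ]
delta tool (m) [ 0.2144 -0.2153 -0.004 ]
```

View pics/s8.png

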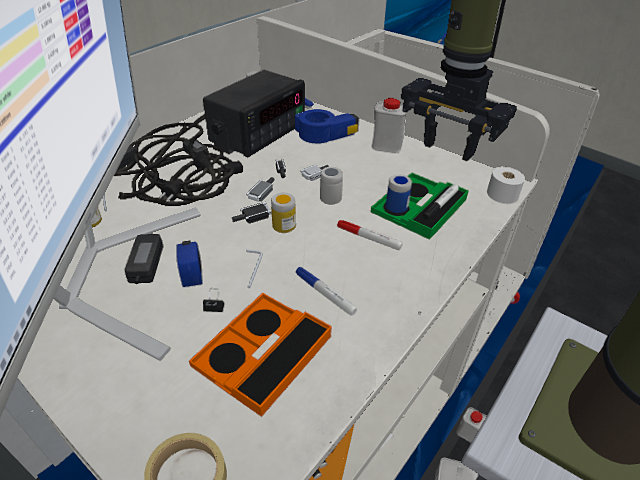

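The black marker lies in the green bay at (440,205). Next is the yellow jar, with the jaws turned roughly along y to stay clear of the connectors behind it.

```bash
python3 -m jog '[[0,0,0,0.023,0],[0,0,0,0.023,0],[0,0,0,0.023,0],[0,0,0,0.023,0],[0,0,0,0.023,0],[0,0,0,0.023,0],[0,0,0,0.023,0],[0,0,0,0.023,0],[0,0,0,0.023,0],[-0.02,-0.035,0,0,0],[-0.02,-0.035,0,0,0],[-0.02,-0.035,0,0,0],[-0.02,-0.035,0,0,0],[-0.02,-0.035,0,0,0],[-0.02,-0.035,0,0,0],[-0.02,-0.035,0,0,0],[-0.012,-0.018,0,0,0],[0,0,0,0,0],[0,0,0,0,0]]' 25; python3 -c "
from h import *
snap('scene','s9');snap('top','t9')
go(.6304,-.0393,.023)"
```

```text
clock: 17.1
tool_pos: [0.6279, -0.0382, 0.1449]
eef_rot: [0.796, -0.606, -0.006, 0.005]
contact_force: [-1.0, -1.0, -0.2]
opening: 1.0
pos [ 0.6277 -0.0398  0.1456] heading -74.7 tilt [-0.015 -0.002 -1.   ] open 0.998 F [-0.2 -0.4 -0.4] t 17.2 q [ 0.12  0.82 -0.24  1.62  0.26  0.75 -1.54]
delta tool (m) [ 0.0005 -0.0046  0.1225]
```

View pics/s9.png

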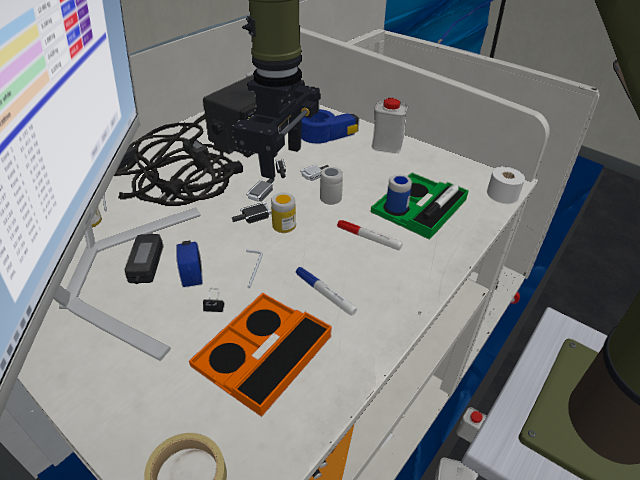

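The open gripper is above the yellow jar, which stands at (284,212), and the scene is otherwise unchanged. Descending to grasp.

```bash
python3 -m jog '[[0,-0.004,0.02,0,0],[0,0,0.04,0,0],[0,0,0.03,0,0],[0,0,0.02,0,0],[0,0,0.012,0,0],[0,0,0,0,0],[0,0,0,0,0.6],[0,0,0,0,0.6],[0,0,0,0,0.6],[0,0,0,0,0.6],[0,0,0,0,0.6],[0,0,0,0,0.6],[0,0,0,0,0.6]]' 25; python3 -c "
from h import *
go(.491,.244,.12)"
```

```text
clock: 18.5
tool_pos: [0.632, -0.0364, 0.025]
eef_rot: [0.796, -0.606, -0.005, 0.003]
contact_force: [0.2, 1.0, 2.5]
opening: 0.512
pos [ 0.632  -0.0364  0.025 ] heading -74.59 tilt [-0.011  0.001 -1.   ] open 0.512 F [0.2 1.  2.5] t 18.5 q [ 0.09  1.   -0.19  1.65  0.31  0.54 -1.59]
delta tool (m) [-0.3081  0.0624 -0.0933]
```

```bash
python3 -m jog '[[0,0,-0.02,0,0.6],[0,0,-0.03,0,0.6],[0,0,-0.04,0,0.6],[-0.028,0.006,-0.003,0,0.6],[-0.04,0.008,0,0,0.6],[-0.04,0.008,0,0,0.6],[-0.04,0.008,0,0,0.6],[-0.04,0.008,0,0,0.6],[-0.04,0.008,0,0,0.6],[-0.04,0.008,0,0,0.6],[-0.03,0.006,0,0,0.6],[-0.01,0.002,0,0,0.6],[0,0,0,0,0.6],[0,0,0,0,0.6]]' 25; python3 -c "
from h import *
snap('scene','s10')
go(.4912,.244,.029)"
```

```text
clock: 19.9
tool_pos: [0.4922, 0.2419, 0.1193]
eef_rot: [0.795, -0.607, -0.004, 0.004]
contact_force: [0.1, -0.5, -1.0]
opening: 0.508
pos [0.4925 0.2414 0.1193] heading -74.78 tilt [-0.011 -0.001 -1.   ] open 0.508 F [-0.6  0.2 -0.9] t 19.95 q [-0.45  0.77 -0.14  1.89  0.2   0.5  -2.03]
delta tool (m) [-0.0027 -0.0005  0.0903]
```

View pics/s10.png

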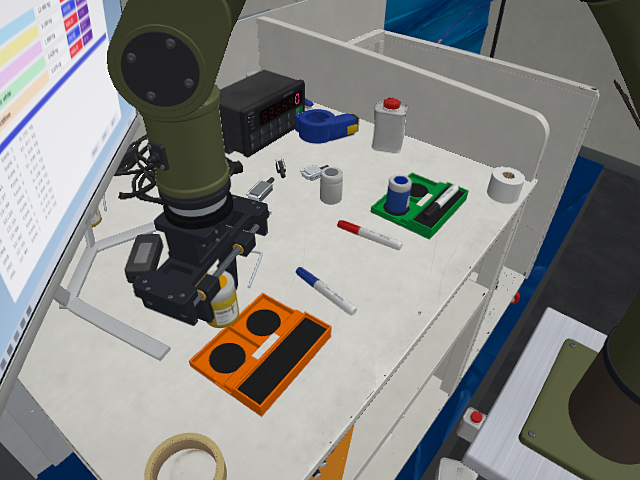

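The yellow jar is held above the far-left (+y) orange cell, with its base near (225,322) and height still to lose. Lowering it.

```bash
python3 -m jog '[[-0.002,0,0.02,0,0.6],[0,0,0.03,0,0.6],[0,0,0.02,0,0.6],[0,0,0.012,0,0.6],[0,0,0.005,0,0.6],[0,0,0,0,0.6],[0,0,0,0,0.6]]' 25; python3 -c "
from h import *
go(.4912,.244,.029)"
```

```text
clock: 20.65
tool_pos: [0.4906, 0.2459, 0.0332]
eef_rot: [0.795, -0.606, -0.005, 0.003]
contact_force: [0.9, 0.4, -0.4]
opening: 0.516
pos [0.4906 0.2459 0.0332] heading -74.63 tilt [-0.01   0.001 -1.   ] open 0.516 F [ 0.9  0.4 -0.4] t 20.65 q [-0.49  0.92 -0.1   1.92  0.23  0.32 -2.07]
delta tool (m) [ 0.002  -0.0002  0.0042]
```

```bash
python3 -m jog '[[0.001,0,0.002,0,0.6],[0,0,0.002,0,0.6],[0,0,0,0,0.6],[0,0,0,0,0.6],[0,0,0,0,0.38],[0,0,0,0,0.35],[0,0,0,0,0.35],[0,0,0,0,0.35],[0,0,-0.01,0,0.35],[0,0,-0.02,0,0.35],[0,0,-0.04,0,0.2],[0,0,-0.04,0,0],[0,0,0,0,0],[0,0,0,0,0]]' 25; python3 -c "
from h import *
snap('scene','s11')
go(.6166,-.1700,.15)"
```

```text
clock: 22.05
tool_pos: [0.4918, 0.2451, 0.1398]
eef_rot: [0.795, -0.606, -0.004, 0.002]
contact_force: [-0.6, 0.6, -0.8]
opening: 0.986
pos [0.491  0.2446 0.1387] heading -74.6 tilt [-0.012  0.    -1.   ] open 0.995 F [-0.8  0.2 -0.4] t 22.1 q [-0.45  0.74 -0.16  1.88  0.19  0.55 -2.03]
delta tool (m) [ 0.4331 -0.0108 -0.013 ]
```

View pics/s11.png

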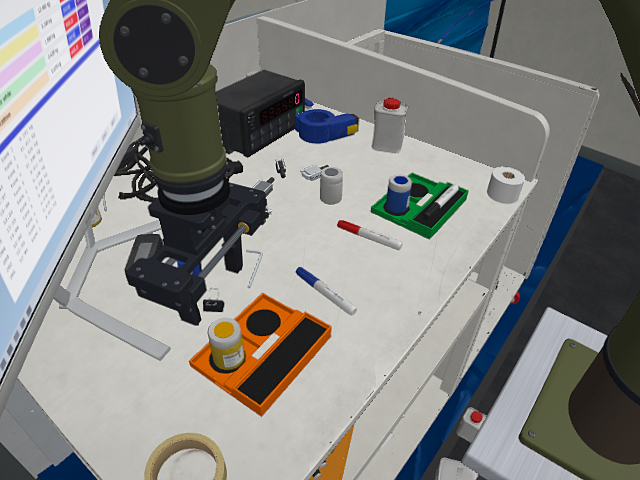

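The yellow jar stands upright in the orange tray's +y cell at (227,343). Going to the grey jar.

```bash
python3 -m jog '[[0.025,-0.001,-0.005,0,0],[0.04,-0.001,-0.005,0,0],[0.04,-0.001,0,0,0],[0.04,-0.001,0,0,0],[0.04,-0.001,0,0,0],[0.04,-0.001,0,0,0],[0.04,-0.001,0,0,0],[0.04,-0.001,0,0,0],[0.04,-0.001,0,0,0],[0.04,-0.001,0,0,0],[0.034,-0.001,0,0,0],[0.014,0,0,0,0],[0,0,0,0,0],[0,0,0,0,0]]' 25; python3 -c "
from h import *
snap('scene','s12')
go(.6166,-.1700,.023)"
```

```text
clock: 23.5
tool_pos: [0.6163, -0.1669, 0.1459]
eef_rot: [0.796, -0.605, -0.006, 0.003]
contact_force: [0.3, 0.6, -0.5]
opening: 1.005
pos [ 0.6166 -0.1662  0.1462] heading -74.39 tilt [-0.013  0.003 -1.   ] open 0.996 F [-0.6  1.5  1.3] t 23.55 q [ 0.33  0.83 -0.27  1.59  0.28  0.78 -1.35]
delta tool (m) [ 0.0045 -0.0005  0.1232]
```

View pics/s12.png

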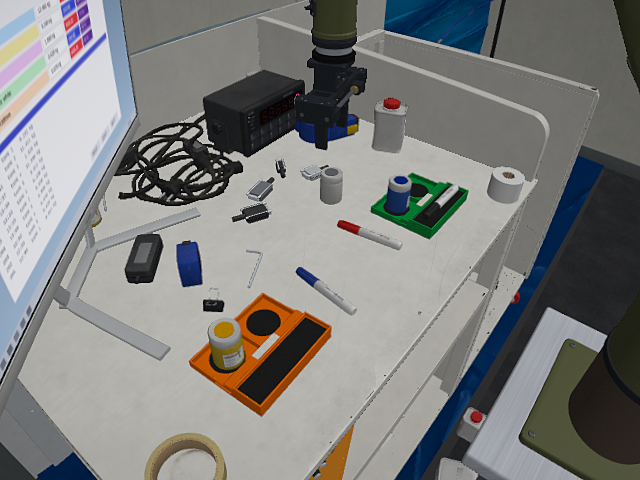

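The gripper is above the grey jar, which stands at (331,185).

```bash
python3 -m jog '[[0.004,0,0.02,0,0],[0,0,0.04,0,0],[0,0,0.03,0,0],[0,0,0.02,0,0],[0,0,0.012,0,0],[0,0,0,0,0],[0,0,0,0,0.6],[0,0,0,0,0.6],[0,0,0,0,0.6],[0,0,0,0,0.6],[0,0,0,0,0.6],[0,0,0,0,0.6],[0,0,0,0,0.6]]' 25; python3 -c "
from h import *
go(.4958,.1617,.14)"
```

```text
clock: 24.85
tool_pos: [0.6169, -0.1731, 0.0251]
eef_rot: [0.796, -0.606, -0.005, 0.003]
contact_force: [-1.4, 1.1, 3.6]
opening: 0.513
pos [ 0.6169 -0.1731  0.0251] heading -74.58 tilt [-0.011  0.001 -1.   ] open 0.513 F [-1.4  1.1  3.6] t 24.85 q [ 0.31  1.   -0.21  1.62  0.34  0.56 -1.39]
delta tool (m) [-0.3554  0.0289 -0.1132]
```

```bash
python3 -m jog '[[0,0,-0.02,0,0.6],[0,0,-0.04,0,0.6],[0,0,-0.04,0,0.6],[-0.035,0.003,-0.013,0,0.6],[-0.04,0.004,0,0,0.6],[-0.04,0.003,0,0,0.6],[-0.04,0.003,0,0,0.6],[-0.04,0.003,0,0,0.6],[-0.04,0.003,0,0,0.6],[-0.04,0.003,0,0,0.6],[-0.04,0.003,0,0,0.6],[-0.03,0.003,0,0,0.6],[-0.01,0.001,0,0,0.6],[0,0,0,0,0.6],[0,0,0,0,0.6]]' 25; python3 -c "
from h import *
snap('scene','s13');snap('top','t13')
go(.4958,.1615,.034)"
```

```text
clock: 26.35
tool_pos: [0.4964, 0.159, 0.1392]
eef_rot: [0.795, -0.607, -0.004, 0.004]
contact_force: [-0.7, 0.0, -1.6]
opening: 0.509
pos [0.4966 0.1586 0.1392] heading -74.8 tilt [-0.012 -0.001 -1.   ] open 0.51 F [-0.5 -0.2  0.3] t 26.45 q [-0.29  0.71 -0.17  1.96  0.22  0.5  -1.92]
delta tool (m) [-0.0028 -0.0012  0.1052]
```

View pics/s13.png

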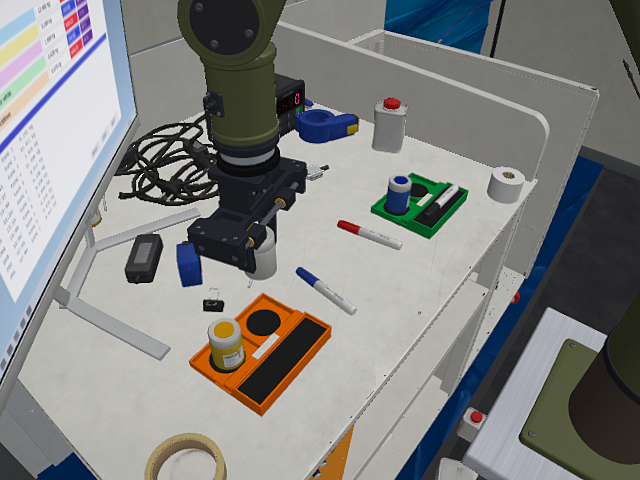

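```bash
python3 -m jog '[[-0.001,0,0.03,0,0.6],[0,0,0.03,0,0.6],[0,0,0.03,0,0.6],[0,0,0.01,0,0.6],[0,0,0.005,0,0.6],[0,0,0,0,0.6],[0,0,0,0,0.6]]' 25; python3 -c "
from h import *
snap('scene','s14')
go(.4958,.1615,.029)"
```

```text
clock: 27.15
tool_pos: [0.4951, 0.1621, 0.0354]
eef_rot: [0.795, -0.606, -0.004, 0.003]
contact_force: [0.8, -0.2, -1.7]
opening: 0.506
pos [0.4951 0.1622 0.0355] heading -74.61 tilt [-0.01   0.001 -1.   ] open 0.511 F [-0.7  0.3 -1.4] t 27.2 q [-0.35  0.9  -0.09  2.    0.27  0.26 -1.97]
delta tool (m) [ 0.0009 -0.0005  0.0065]
```

```bash
python3 -c "
import cv2
im=cv2.imread('pics/s14.png')[180:430,160:360]; cv2.imwrite('pics/s14z.png',cv2.resize(im,None,fx=2.4,fy=2.4,interpolation=2))"
```

```text
(no output)
```

View pics/s14z.png

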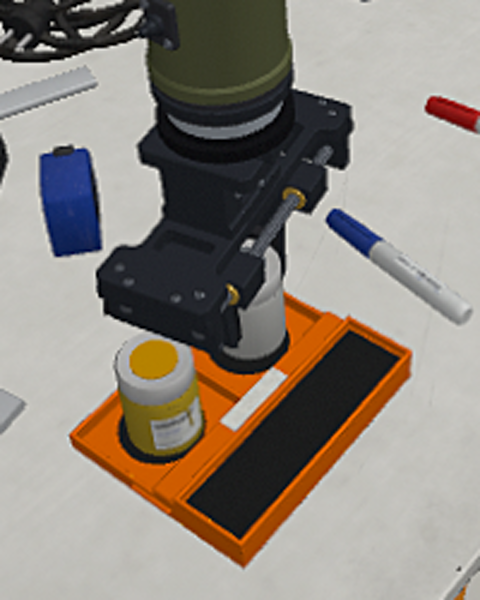

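The grey jar is just above its own cell, between the fingers and clear of the yellow jar. Lowering the last 6 mm and releasing.

```bash
python3 -m jog '[[0.001,0,0.003,0,0.6],[0,0,0.003,0,0.6],[0,0,0,0,0.6],[0,0,0,0,0.6],[0,0,0,0,0.38],[0,0,0,0,0.35],[0,0,0,0,0.35],[0,0,0,0,0.35],[0,0,-0.01,0,0.35],[0,0,-0.03,0,0.35],[0,0,-0.04,0,0.4],[0,0,-0.04,0,0.5],[0,0,0,0,0.5],[0,0,0,0,0.5]]' 25; python3 -c "
from h import *
snap('scene','s15')
go(.490,-.1150,.10,-82)"
```

```text
clock: 28.6
tool_pos: [0.4963, 0.1611, 0.1496]
eef_rot: [0.795, -0.606, -0.004, 0.002]
contact_force: [-0.5, -0.1, -0.8]
opening: 0.499
pos [0.4955 0.1608 0.1485] heading -74.6 tilt [-0.012  0.    -1.   ] open 0.497 F [-0.6 -0.4 -0.3] t 28.65 q [-0.29  0.7  -0.18  1.95  0.22  0.52 -1.93]
delta tool (m) [0.2646 0.0781 0.0485]
yaw deg 7.4 turns 0.0206  delta after turn [0.2724 0.0433 0.0485]
```

View pics/s15.png

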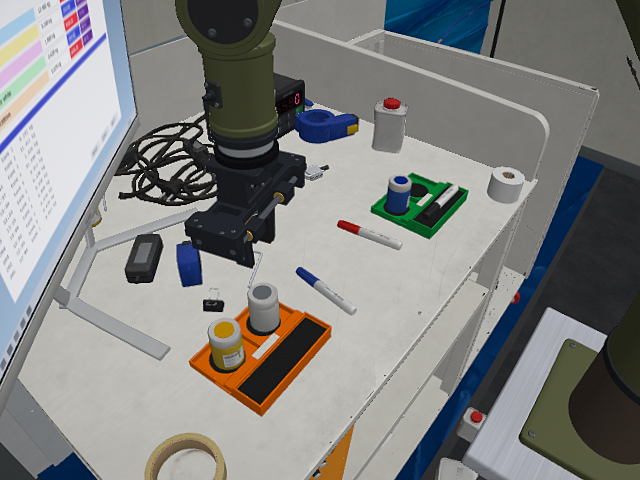

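Both orange jars stand upright, yellow at (227,343) and grey at (263,308). For the red marker, the body's end would come close to the blue jar's lid. I'll therefore grip with the centre shifted about 8 mm away from it, and a little higher.

```bash
python3 -m jog '[[0,0,0,0.0205,0.42],[0.03,0.005,0,0,0.42],[0.04,0.006,0,0,0.42],[0.04,0.006,0,0,0.42],[0.04,0.006,0,0,0.42],[0.04,0.006,0,0,0.42],[0.04,0.006,0.01,0,0.42],[0.025,0.006,0.02,0,0.42],[0.01,0.002,0.01,0,0.42],[0,0,0.01,0,0.42],[0,0,0,0,0.42],[0,0,0,0,0.42]]' 15; python3 -c "
from h import *
snap('scene','s16');snap('top','t16')
go(.490,-.107,.010,-82)"
cat > m4.py <<'E'
from meas import *
S1=cv2.cvtColor(cv2.imread('pics/s15.png'),cv2.COLOR_BGR2HSV).astype(int)
for n,b,f in [('yellow',(212,318,30,24),lambda H:(H[...,1]>110)&(H[...,0]>17)),('blue',(386,174,26,16),lambda H:H[...,1]>100)]:
    o,_=blobs(f(S1),b,8); print(n,o[0],S.at([o[0][1]],.070)[0])
E
python3 m4.py
```

```text
clock: 29.85
tool_pos: [0.4901, -0.1049, 0.0982]
eef_rot: [0.756, -0.655, -0.005, 0.003]
contact_force: [0.5, -0.6, 0.6]
opening: 0.581
pos [ 0.4903 -0.1055  0.0987] heading -81.81 tilt [-0.011  0.001 -1.   ] open 0.582 F [0.6 0.2 0.2] t 29.95 q [ 0.22  0.77 -0.16  2.04  0.32  0.37 -1.63]
delta tool (m) [ 0.0017 -0.0004  0.0887]
yaw deg 0.19 turns 0.0005  delta after turn [ 0.0017 -0.0004  0.0887]
yellow (265, array([223.5472, 329.3736])) [0.4885 0.2438 0.07  ]
blue (85, array([400.4941, 179.7529])) [ 0.49   -0.2281  0.07  ]
```

View pics/s16.png

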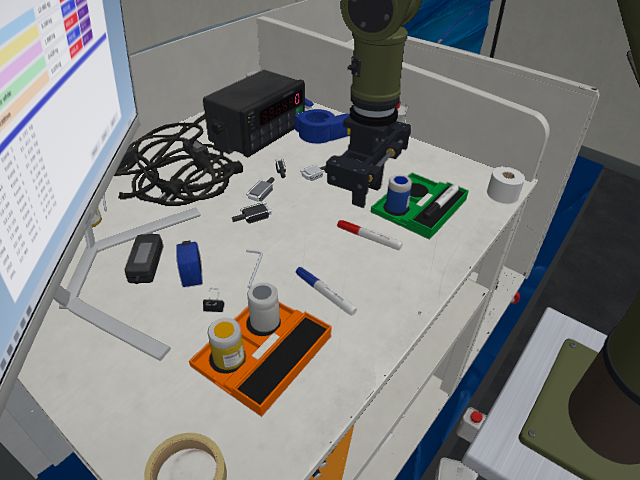

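The gripper is above the red marker at (369,235). The blue jar's centre is measured at y=-0.228, so the body's end clears it.

```bash
python3 -m jog '[[0.001,0,0.02,0,0.42],[0,0,0.03,0,0.42],[0,0,0.02,0,0.42],[0,0,0.01,0,0.42],[0,0,0.006,0,0.42],[0,0,0,0,0.42],[0,0,0,0,0.42]]' 15; python3 -c "
from h import *
snap('scene','s17');go(.490,-.107,.010,-82)
import cv2
im=cv2.imread('pics/s17.png')[90:270,290:490]; cv2.imwrite('pics/s17z.png',cv2.resize(im,None,fx=3,fy=3,interpolation=2))"
```

```text
clock: 30.65
tool_pos: [0.4894, -0.1082, 0.013]
eef_rot: [0.755, -0.656, -0.004, 0.003]
contact_force: [-0.1, 0.3, -0.1]
opening: 0.576
pos [ 0.4894 -0.1083  0.0131] heading -81.97 tilt [-0.01  0.   -1.  ] open 0.579 F [ 0.3 -0.4  0. ] t 30.7 q [ 0.17  0.94 -0.07  2.06  0.36  0.17 -1.66]
delta tool (m) [-0.0012 -0.0008  0.0031]
yaw deg 0.03 turns 0.0001  delta after turn [-0.0012 -0.0008  0.0031]
```

View pics/s17z.png

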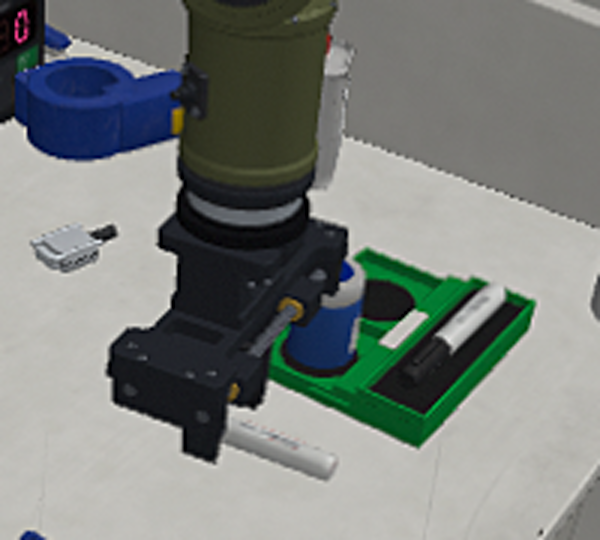

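The jaws straddle the marker, and the body's end is beside the blue jar's lid without touching it. Lowering 3 mm and closing.

```bash
python3 -m jog '[[-0.001,0,0.003,0,0.42],[0,0,0,0,0.42],[0,0,0,0,0.9],[0,0,0,0,0.9],[0,0,0,0,0.9],[0,0,0,0,0.9],[0,0,0,0,0.9],[0,0,0,0,0.9],[0,0,0,0,0.9],[0,0,0,0,0.9]]' 15; python3 -c "
from h import *
go(.490,-.107,.010,-82)"
```

```text
clock: 31.7
tool_pos: [0.4886, -0.1073, 0.0093]
eef_rot: [0.755, -0.656, -0.005, 0.004]
contact_force: [-0.7, 0.7, 0.2]
opening: 0.195
pos [ 0.4886 -0.1073  0.0093] heading -81.97 tilt [-0.012  0.001 -1.   ] open 0.195 F [-0.7  0.7  0.2] t 31.7 q [ 0.16  0.94 -0.07  2.06  0.36  0.16 -1.66]
delta tool (m) [-0.0001 -0.0014 -0.0007]
yaw deg 0.03 turns 0.0001  delta after turn [-0.0001 -0.0014 -0.0007]
```

```bash
python3 -m jog '[[0,0,-0.02,0,0.9],[0,0,-0.04,0,0.9],[0,0,-0.05,0,0.9],[0,0,0,-0.0235,0.9],[0,0,0,-0.0235,0.9],[0,0,0,-0.0235,0.9],[0,0,0,-0.0235,0.9],[0,0,0,-0.0235,0.9],[0,0,0,-0.0235,0.9],[0,0,0,-0.0235,0.9],[0,0,0,-0.0235,0.9],[0,0,0,-0.0235,0.9],[0,0,0,-0.0235,0.9],[0,0,0,0,0.9],[0,0,0,0,0.9]]' 15; python3 -c "
from h import *
go(.418,.203,.12,3.3)"
```

```text
clock: 33.2
tool_pos: [0.4897, -0.1074, 0.1192]
eef_rot: [1.0, 0.021, -0.006, -0.001]
contact_force: [0.8, -0.3, -0.2]
opening: 0.195
pos [ 0.4897 -0.1074  0.1192] heading 2.42 tilt [-0.012  0.001 -1.   ] open 0.195 F [ 0.8 -0.3 -0.2] t 33.2 q [ 0.48  0.79 -0.59  2.02  0.78  0.59 -0.62]
delta tool (m) [-5.860e-02 -3.132e-01  3.000e-04]
yaw deg -0.88 turns -0.0025  delta after turn [-5.38e-02 -3.14e-01  3.00e-04]
```

```bash
python3 -m jog '[[0,0,0,-0.0025,0.9],[-0.006,-0.03,0,0,0.9],[-0.006,-0.038,0,0,0.9],[-0.006,-0.038,0,0,0.9],[-0.006,-0.038,0,0,0.9],[-0.006,-0.038,0,0,0.9],[-0.006,-0.038,0,0,0.9],[-0.006,-0.038,0,0,0.9],[-0.006,-0.034,0,0,0.9],[-0.006,-0.022,0,0,0.9],[0,0,0,0,0.9],[0,0,0,0,0.9]]' 15; python3 -c "
from h import *
snap('scene','s18');snap('top','t18')
go(.418,.203,.035,3.3)"
```

```text
clock: 34.4
tool_pos: [0.4167, 0.2022, 0.1203]
eef_rot: [1.0, 0.031, -0.006, 0.0]
contact_force: [-0.6, -0.2, -1.0]
opening: 0.195
pos [0.4171 0.2008 0.1202] heading 3.39 tilt [-0.012 -0.001 -1.   ] open 0.197 F [-0.2  0.1  0.1] t 34.5 q [-0.24  0.74 -0.49  2.13  0.77  0.47 -1.28]
delta tool (m) [ 0.0021 -0.0022  0.0852]
yaw deg 0.09 turns 0.0002  delta after turn [ 0.002  -0.0022  0.0852]
```

View pics/s18.png

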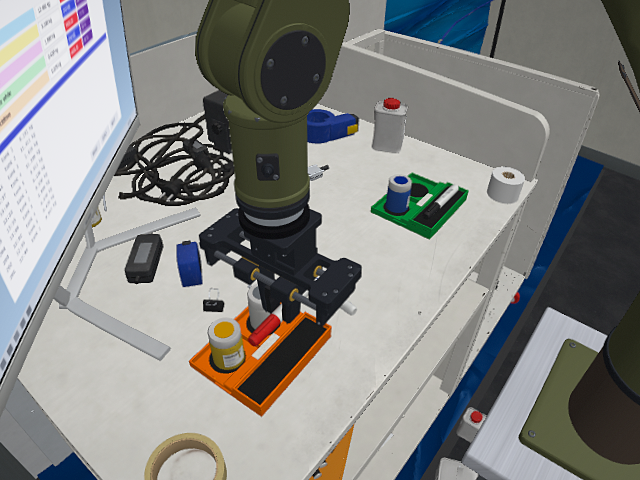

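The red marker is held lengthwise above the orange bay, with its cap at (262,331). Lowering.

```bash
python3 -m jog '[[0.001,-0.001,0.02,0,0.9],[0,0,0.03,0,0.9],[0,0,0.02,0,0.9],[0,0,0.01,0,0.9],[0,0,0.005,0,0.9],[0,0,0,0,0.9],[0,0,0,0,0.9]]' 15; python3 -c "
from h import *
snap('scene','s19')
go(.418,.203,.030,3.3)
import cv2
im=cv2.imread('pics/s19.png')[200:430,170:370]; cv2.imwrite('pics/s19z.png',cv2.resize(im,None,fx=2.6,fy=2.6,interpolation=2))"
```

```text
clock: 35.2
tool_pos: [0.4171, 0.2034, 0.0357]
eef_rot: [1.0, 0.03, -0.006, -0.0]
contact_force: [0.4, -0.3, 0.1]
opening: 0.197
pos [0.4171 0.2036 0.0358] heading 3.47 tilt [-0.011  0.001 -1.   ] open 0.199 F [ 0.2  0.1 -0.1] t 35.25 q [-0.41  0.88 -0.23  2.17  0.99  0.21 -1.47]
delta tool (m) [0.0009 0.0006 0.0058]
yaw deg 0.17 turns 0.0005  delta after turn [0.0009 0.0006 0.0058]
```

View pics/s19z.png

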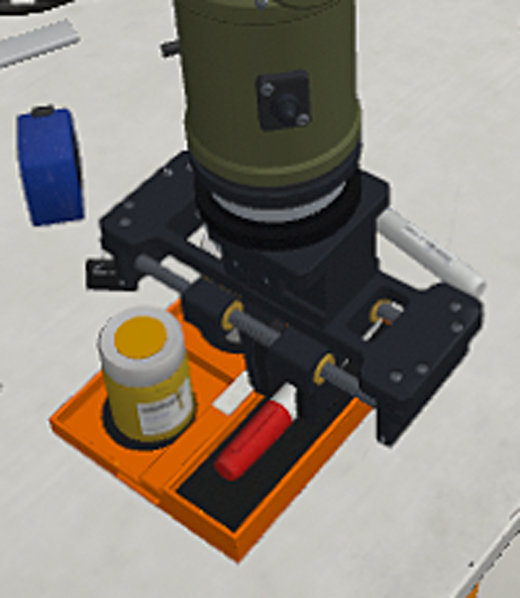

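```bash
python3 -m jog '[[0.001,0,0.003,0,0.9],[0,0,0.003,0,0.9],[0,0,0,0,0.9],[0,0,0,0,0.75],[0,0,0,0,0.68],[0,0,0,0,0.66],[0,0,0,0,0.66],[0,0,-0.01,0,0.66],[0,0,-0.03,0,0.66],[0,0,-0.04,0,0.66],[0,0,-0.05,0,0.66],[0,0,-0.04,0,0.66],[0,0.04,0,0,0.66],[0,0.04,0,0,0.66],[0,0.04,0,0,0.66],[0,0.04,0,0,0.66],[0,0.04,0,0,0.66],[0,0,0,0,0.66],[0,0,0,0,0.66]]' 15; python3 -c "
from h import *
snap('scene','s20');snap('top','t20')
go(.418,.203,.030,3.3)"
```

```text
clock: 37.15
tool_pos: [0.4317, 0.0035, 0.199]
eef_rot: [1.0, 0.03, -0.006, -0.001]
contact_force: [0.4, 0.3, 1.2]
opening: 0.339
pos [0.432  0.0056 0.1992] heading 3.64 tilt [-0.011  0.002 -1.   ] open 0.341 F [-0.3 -0.2  0.4] t 37.25 q [ 0.34  0.6  -0.71  2.14  0.65  0.64 -0.76]
delta tool (m) [ 0.0005 -0.1975  0.1697]
yaw deg 0.34 turns 0.0009  delta after turn [-0.0007 -0.1975  0.1697]
```

View pics/s20.png

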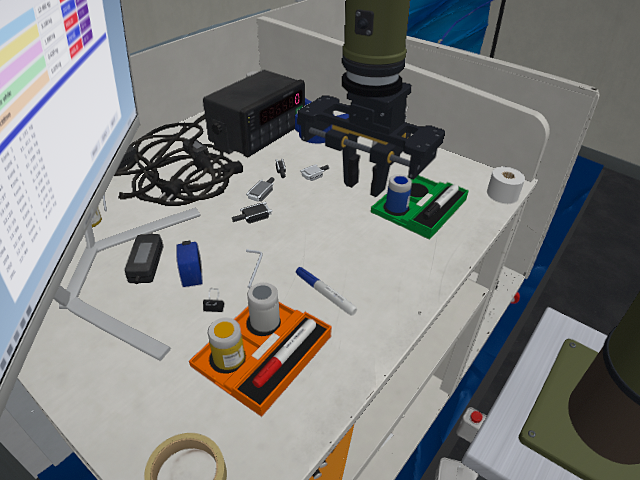

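View pics/t20.png

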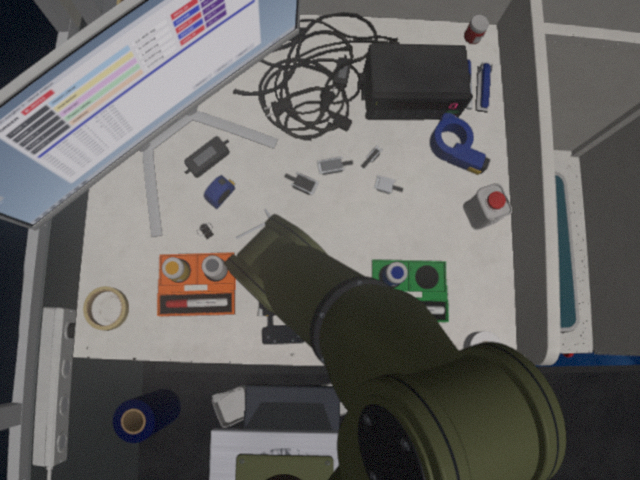

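All the items appear to be in place: red marker at (285,352), black marker at (440,205), and the blue marker at (325,290) as before. A final numerical check of jar heights, jar positions and how the markers lie follows.

```bash
cat > m5.py <<'E'
from meas import *
A={'scene':cv2.imread('pics/s20.png'),'top':cv2.imread('pics/t20.png')}
H={c:cv2.cvtColor(A[c],cv2.COLOR_BGR2HSV).astype(int) for c in A}
f1=lambda h:(h[...,1]>110)&(h[...,0]>16)
trays={'g':(np.array([.4905,-.2674]),0.),'o':(np.array([.4934,.2027]),np.radians(3.3))}
def loc(X,k):
    m,a=trays[k];R=np.array([[np.cos(a),np.sin(a)],[-np.sin(a),np.cos(a)]]);return (R@(X[:2]-m)+[.032,0])*1000
for n,k,bs,bt,f in [('yellow','o',(212,318,30,22),(165,259,18,18),f1),('grey','o',(252,283,24,18),(206,258,16,16),None),('blue','g',(388,174,24,16),(386,263,20,18),lambda h:(h[...,1]>100)&(h[...,0]>95))]:
    p=[]
    for c,b in(('scene',bs),('top',bt)):
        if f: m=f(H[c])
        else:
            x,y,w,h=b;v=H[c][...,2];s=v[y:y+h,x:x+w];m=v<(np.percentile(s,10)+np.percentile(s,90))/2
        o,_=blobs(m,b,8);p.append(o[0][1])
    X,e=tri(S,p[0],T,p[1]);print(n,p,X,'gap',e,'in tray mm',loc(X,k),'ref cell (32,+-41)')
for n,k in [('red_marker','o'),('black_marker','g'),('blue_marker',None)]:
    L=r.cut_out(n,'scene'); print(n,[(round(d['score'],2),d['rect']) for d in L[:2]])
    if L:
        p=np.argwhere(L[0]['pixels'])[:,::-1].astype(float);w=S.at(p,.03 if k else .01)[:,:2];mu=w.mean(0);d=np.linalg.eigh(np.cov((w-mu).T))[1][:,1];s=(w-mu)@d;c=mu+d*(s.min()+s.max())/2
        print('  c',c,'L',np.ptp(s),'axis deg',np.degrees(np.arctan2(d[1],d[0])),loc(c,k) if k else '')
for n,(x,y,w,h) in dict(o=(180,275,160,145),g=(365,165,110,80)).items():
    s=4 if n=='o' else 6; cv2.imwrite(f'pics/f_{n}.png',cv2.resize(A['scene'][y:y+h,x:x+w],None,fx=s,fy=s,interpolation=2))
E
python3 m5.py
```

```text
yellow [array([223.5472, 329.3736]), array([171.6098, 267.3902])] [0.489  0.2429 0.0686] gap 0.0010274931260418386 in tray mm [29.8937 40.432 ] ref cell (32,+-41)
grey [array([261.72  , 292.0889]), array([211.8519, 265.0593])] [0.4964 0.1587 0.0683] gap 0.0010791913658539638 in tray mm [ 32.4125 -44.1278] ref cell (32,+-41)
blue [array([400.4535, 179.7093]), array([397.0392, 272.1176])] [ 0.4908 -0.2296  0.069 ] gap 2.30633868623771e-05 in tray mm [32.321  37.8496] ref cell (32,+-41)
red_marker [(0.6, [253.6, 317.8, 317.0, 385.8])]
  c [0.4194 0.1959] L 0.13860735550071784 axis deg 93.53050612979634 [-42.2979  -2.5349]
black_marker []
blue_marker [(0.84, [295.7, 267.5, 355.6, 315.8])]
  c [0.4594 0.0524] L 0.13719786693515984 axis deg 172.6012961466843
```

```bash
ls pics/f_*
```

```text
pics/f_g.png
pics/f_o.png
```

View pics/f_o.png

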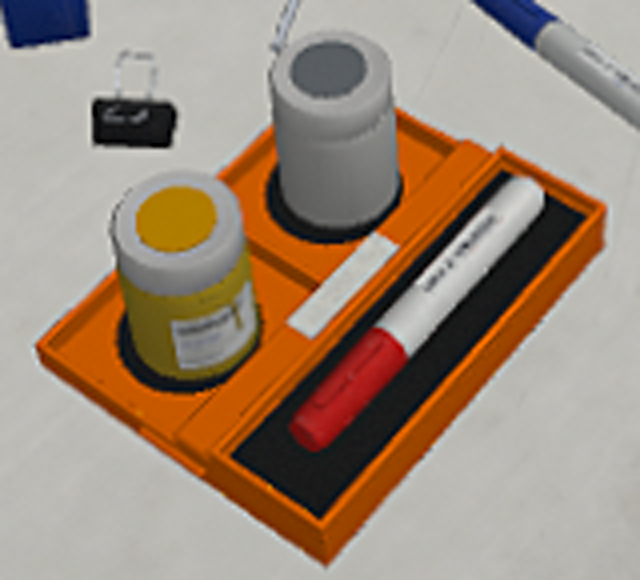

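View pics/f_g.png

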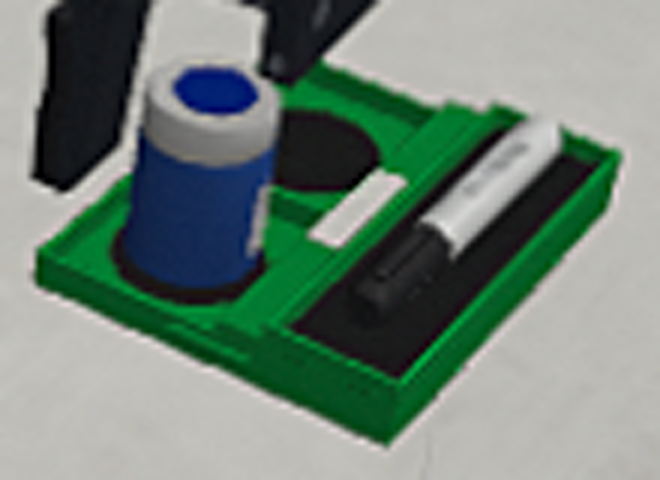

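The orange tray looks right. In the green tray, the network missed the black marker, and its tail looks close to the bay's far end. I'll measure both ends from the picture.

```bash
cat > m6.py <<'E'
from meas import *
im=cv2.imread('pics/s20.png')
# predicted wireframe: bay inner edge on deck, marker box at offsets
def box(cy,zb,col,o):
    P=np.array([[.4155+sx*.009,-.2674+cy+sy*.0655,zb+z] for z in(0,.02) for sx,sy in((-1,-1),(1,-1),(1,1),(-1,1))])
    q=S.proj(P)
    for i in range(4):
        for a,b in((i,(i+1)%4),(4+i,4+(i+1)%4),(i,i+4)): cv2.line(o,tuple(((q[a]-[365,165])*7).astype(int)),tuple(((q[b]-[365,165])*7).astype(int)),col,1)
o=cv2.resize(im[165:245,365:475],None,fx=7,fy=7,interpolation=2)
box(0,.02,(0,255,255),o)
P=np.array([[.4155+sx*.022,-.2674+sy*.08,z] for z in(.02,.026) for sx,sy in((-1,-1),(1,-1),(1,1),(-1,1))]);q=S.proj(P)
for k in(0,4):
    for i in range(4): cv2.line(o,tuple(((q[k+i]-[365,165])*7).astype(int)),tuple(((q[k+(i+1)%4]-[365,165])*7).astype(int)),(255,0,255) if k else (255,255,0),1)
cv2.imwrite('pics/g_wire.png',o)
for n,uv in dict(tail=(455.5,188),cap=(426.5,214)).items(): print(n,S.at([uv],.03)[0]-[.4155,-.2674,0])
E
python3 m6.py
```

```text
tail [-0.0034 -0.064   0.03  ]
cap [0.0015 0.0544 0.03  ]
```

View pics/g_wire.png

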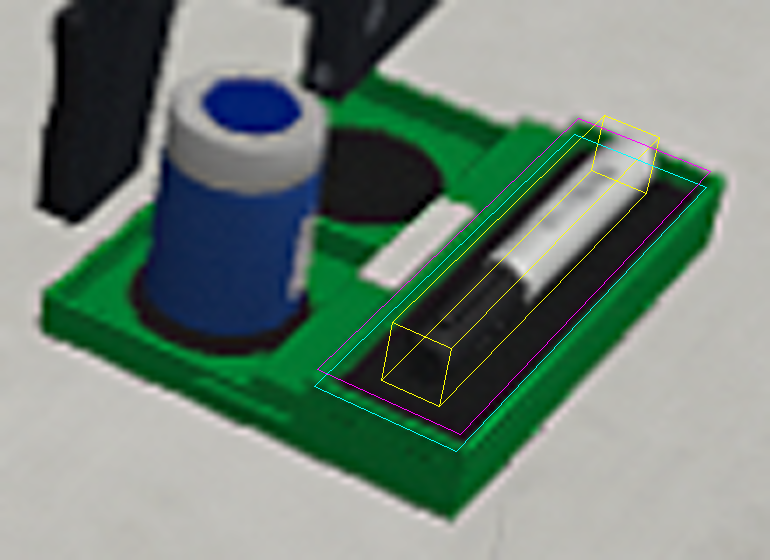

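The wireframe check shows the black marker flat in the bay, about 5 mm towards the far end of the bay and inside the lips. The arm is clear at z=0.2 and the clock reads about 37 s, so I'm handing in.

```bash
python3 -c "
from h import *
print(r.finish_job()); print(r.get_state()['clock'])"
```

```text
the job is handed in; nothing more can be done
None
the job is handed in; nothing more can be done
```

I made up both kits in the order asked and handed the job in at about 37 s of the 109 s limit. The green tray has the blue jar and the black-capped marker. The orange tray has the yellow jar, the grey jar and the red-capped marker.

**Jars:** the last two-view check found each jar upright in its own cell. The lid tops measured 68–69 mm high, where 70 mm is expected. The centres are within about 4 mm of their cell centres.

**Markers:** the red marker lies along the bay, with its centre within 3 mm of the bay's. The blue marker is still in its place: the last scene-camera measurement matches the first.

**Weaker check and one adjustment:**
- **Black marker:** the network missed it in the last picture, so I checked it only by eye and with a drawn outline in the scene view. It lies flat inside the lips, about 5 mm towards the bay's far (-y) end.
- **Joint limit:** joint 6 reached its lower limit at the black marker, so I gripped that marker about 14 mm from its middle. It held.

At the end the arm was about 0.2 m above the worktop and touching nothing. The force readings I took stayed below 5 N.

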